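# Pack a turnbuckle kit and set its quantity counter

### The job

Lift the lid of the grey kit case, lay every turnbuckle that is on the bench inside it, and lower the lid gently until it is fully shut, without letting it slam. Roll the knurled thumbwheel of the counter until the digit centred in its window is the number of turnbuckles in the case. Leave the eye bolt, the shackle and the roll of tape where they are.

Things in the scene. Friction and masses are not known exactly. Their poses are not given: they have to be found in the camera images.
- turnbuckle1_mid (a point): centre (half-way up) of a bright steel turnbuckle lying flat: a rectangular open frame 90 mm long, 30 mm wide and 22 mm high with a small flat eye at either end (21 mm wide, 10 mm thick at mid height), 136 mm over all, about 0.3 kg; its x runs along its length, z up. The centre is 11 mm above what it lies on. Between two and four turnbuckles are on the bench; one that is not there has no pose
- turnbuckle2_mid (a point): centre (half-way up) of a bright steel turnbuckle lying flat: a rectangular open frame 90 mm long, 30 mm wide and 22 mm high with a small flat eye at either end (21 mm wide, 10 mm thick at mid height), 136 mm over all, about 0.3 kg; its x runs along its length, z up. The centre is 11 mm above what it lies on. Between two and four turnbuckles are on the bench; one that is not there has no pose
- turnbuckle3_mid (a point): centre (half-way up) of a bright steel turnbuckle lying flat: a rectangular open frame 90 mm long, 30 mm wide and 22 mm high with a small flat eye at either end (21 mm wide, 10 mm thick at mid height), 136 mm over all, about 0.3 kg; its x runs along its length, z up. The centre is 11 mm above what it lies on. Between two and four turnbuckles are on the bench; one that is not there has no pose
- turnbuckle4_mid (a point): centre (half-way up) of a bright steel turnbuckle lying flat: a rectangular open frame 90 mm long, 30 mm wide and 22 mm high with a small flat eye at either end (21 mm wide, 10 mm thick at mid height), 136 mm over all, about 0.3 kg; its x runs along its length, z up. The centre is 11 mm above what it lies on. Between two and four turnbuckles are on the bench; one that is not there has no pose
- case: grey plastic kit case fixed to the bench, an open box 210 mm (its x, away from the robot) by 300 mm (its y) and 55 mm high, walls 4 mm, floor 5 mm thick, with a hinged lid over it; origin at the centre of its underside
- lid (a joint): angle of the kit case's grey lid (rad): 0 shut on the rim (its stop), growing as the front edge is lifted, up to 1.75 leaning back. The hinge is stiff: the lid stays at whatever angle it is left; about 5 N at the handle moves it. At the start it is shut or a little ajar (up to 0.3). The lid is 8 mm thick, 302 mm wide and reaches 211 mm from the hinge line
- lid_hinge (a point): the middle of the lid's hinge line on the case's far rim (105 mm along the case's x from its centre, 55 mm up); the hinge line runs along this point's y, and the lid opens by turning its front edge up and away from the robot
- lid_handle (a point): centre of the lid's handle, a round black bar 12 mm thick and 110 mm long parallel to the hinge, held at its two ends by posts; it moves with the lid. 190 mm in front of the hinge line; the bar's centre is 38 mm above the lid's outer face. Its y runs along the bar, its z is square to the lid (up when shut, pointing away from the robot when the lid stands upright)
- wheel (a joint): angle of the counter's thumbwheel and digit drum (rad): the digit k (0 to 9) is centred in the window at k x 0.628 (0 at 0, 2 at 1.257, 3 at 1.885, 4 at 2.513, 9 at 5.65); it grows as the top of the wheel is rolled away from the robot (towards the counter's +x) and falls as the top is rolled towards the robot; end stops just below 0 and just above 9. It stays where it is left (no clicks) and turns with about 2 N at its edge. At the start it shows something between 5 and 9
- wheel_axis (a point): centre of the knurled black thumbwheel of the grey quantity counter (fixed to the bench): a disc of 50 mm radius (52.5 mm over its 24 rubber ribs) and 22 mm thick that stands upright, its axle along this point's y, level, 62 mm above the bench. Its lower half is in the counter's housing, whose top is 70 mm above the bench; the upper part stands 44 mm out of it, with 40 mm free on either side before the raised window block on the +y side (rising to 113 mm above the bench)
- window (a point): centre of the counter's window, 30 mm by 34 mm, in the top of the raised block 85 mm beside the wheel (+y), 113 mm above the bench: it shows one black digit, 23 mm high, on the white drum that turns with the wheel. The digit is upright for somebody standing at the robot; two black index marks beside the window show its middle
- eyebolt_mid (a point): centre (half-way up) of a dark eye bolt lying flat among the turnbuckles: one 50 mm ring on a round 16 mm shank with a nut, 130 mm long, 22 mm high; not to be packed
- shackle_mid (a point): centre of a steel bow shackle, about 110 mm by 75 mm and 25 mm high, lying behind the turnbuckles; not to be packed
- tape_mid (a point): centre of a brown roll of tape, 104 mm across and 48 mm high, on the bench; not part of the job
Things that resemble listed ones, but are neither listed nor needed, are in the scene too. What is shaped like the part that bears turnbuckle2_mid but orange is not meant.

How it is judged (in metres and radians):
On the way, in this order (a step that is already met when the one before it is completed fails the run):
1. the lid of the case is lifted well open (value of joint lid above 1.1 rad), for 0.2 s.
2. every turnbuckle is in the case (x of turnbuckle1_mid in the frame of case between -0.1 and 0.1 m and y of turnbuckle1_mid in the frame of case between -0.145 and 0.145 m and z of turnbuckle1_mid in the frame of case between 0 and 0.055 m and x of turnbuckle2_mid in the frame of case between -0.1 and 0.1 m and y of turnbuckle2_mid in the frame of case between -0.145 and 0.145 m and z of turnbuckle2_mid in the frame of case between 0 and 0.055 m and x of turnbuckle3_mid in the frame of case between -0.1 and 0.1 m and y of turnbuckle3_mid in the frame of case between -0.145 and 0.145 m and z of turnbuckle3_mid in the frame of case between 0 and 0.055 m and x of turnbuckle4_mid in the frame of case between -0.1 and 0.1 m and y of turnbuckle4_mid in the frame of case between -0.145 and 0.145 m and z of turnbuckle4_mid in the frame of case between 0 and 0.055 m), for 0.2 s.
At the end, for the whole second after the job is handed in: every turnbuckle that was on the bench lies at rest in the case, the lid is shut (within 0.05 rad, about 9 mm at the handle), and the wheel is within 0.2 rad (a third of a digit) of the digit that equals the number of turnbuckles in the case (all of step 2 and value of joint lid below 0.05 rad and (value of joint wheel between 1.0566 and 1.4566 rad or ((height (world z) of turnbuckle2_mid above -1 m or value of joint lid above 50 rad) and (height (world z) of turnbuckle3_mid above -1 m or value of joint lid above 50 rad)) or ((height (world z) of turnbuckle2_mid above -1 m or value of joint lid above 50 rad) and (height (world z) of turnbuckle4_mid above -1 m or value of joint lid above 50 rad)) or ((height (world z) of turnbuckle3_mid above -1 m or value of joint lid above 50 rad) and (height (world z) of turnbuckle4_mid above -1 m or value of joint lid above 50 rad))) and (value of joint wheel between 1.6849 and 2.0849 rad or not (height (world z) of turnbuckle2_mid above -1 m or value of joint lid above 50 rad) or not (height (world z) of turnbuckle3_mid above -1 m or value of joint lid above 50 rad) or (height (world z) of turnbuckle4_mid above -1 m or value of joint lid above 50 rad)) and (value of joint wheel between 1.6849 and 2.0849 rad or not (height (world z) of turnbuckle2_mid above -1 m or value of joint lid above 50 rad) or not (height (world z) of turnbuckle4_mid above -1 m or value of joint lid above 50 rad) or (height (world z) of turnbuckle3_mid above -1 m or value of joint lid above 50 rad)) and (value of joint wheel between 1.6849 and 2.0849 rad or not (height (world z) of turnbuckle3_mid above -1 m or value of joint lid above 50 rad) or not (height (world z) of turnbuckle4_mid above -1 m or value of joint lid above 50 rad) or (height (world z) of turnbuckle2_mid above -1 m or value of joint lid above 50 rad)) and (value of joint wheel between 2.3132 and 2.7132 rad or not (height (world z) of turnbuckle2_mid above -1 m or value of joint lid above 50 rad) or not (height (world z) of turnbuckle3_mid above -1 m or value of joint lid above 50 rad) or not (height (world z) of turnbuckle4_mid above -1 m or value of joint lid above 50 rad)) and linear speed of each of turnbuckle1, turnbuckle2, turnbuckle3, turnbuckle4 below 0.03 m/s); the robot touches nothing.
It fails at once if the lid slams: it comes down on the case's rim faster than 1.2 rad/s (about 0.2 m/s at the handle) (value of joint lid below 0.12 rad and velocity of joint lid below -1.2 rad/s).
It fails at once if the eye bolt, the shackle or the tape is moved by more than 7 cm (distance of any of eyebolt_mid, shackle_mid, tape_mid from where it was at the start of the episode above 0.07 m).
Of turnbuckle2, turnbuckle3, turnbuckle4 only 1 to 3 are there at a start; the rules pass over those that are not, and their reading is None.
At some moment in a run one of turnbuckle1, turnbuckle2, turnbuckle3, turnbuckle4 may be knocked a few centimetres aside while the robot is not near it.
Once in a run the grip may slacken for a moment while it holds something.
It also fails if it takes over 210 s, if anything falls off the work surface, if the arm or the gripper's body presses on something with over 40 N, if the wrist force passes 120 N, or if a joint passes its speed limit or range.

### The arm

A 6-joint arm with a two-finger parallel gripper is mounted at the origin on the work surface. World frame = base frame: x ahead of the robot, y to its left, z up, the work surface at z = 0. Lengths are in m, angles in degrees, forces in N, time in s.
With the tool pointing down it reaches from about 0.25 to 0.725 m from the base axis. Payload 9.7 kg.
Tool frame: the origin (TCP) lies at the very end of the fingers, on their centre line; the grasp point (between the pads) lies 19 mm behind it; z points along the fingers, y is the direction in which the jaws open and shut (so a half turn about z gives the same grasp; the last joint's range is limited). The gripper opens to 85 mm and grips with 20 to 120 N. Pads are 22 mm wide; open, the fingers measure 114 mm over their backs; the gripper's body (76 mm by 85 mm) begins 54 mm behind the grasp point. The pads swing forward as they close: fully open they stand 13 mm farther back than shut.
Start: joints at [-71.505, 4.979, 10.078, 95.1, 0, 90], TCP at [0.174, -0.522, 0.231] pointing down, gripper open.
Joint ranges: [-179.16, 179.16], [-48.56, 103.87], [-65.8, 70.77], [-126.05, 130.52], [-82.76, 87.17], [-180, 180]. Speed limits (degrees/s): [127.2, 127.2, 147.25, 180, 180, 180].

### API

Orientations are given as [roll, pitch, yaw] about the fixed x, y, z axes, in that order (R = Rz(yaw) Ry(pitch) Rx(roll)).
In Python, from workcell import bot gives the robot as it stands.
- The arm moves only by the shell command python3 -m pendant 'ROWS' [FORCE]. ROWS is JSON, a list that holds one entry, the list of rows, each a list of 7 numbers: the shift along the tool's x, y, z in cm, then the turn, a rotation vector about the tool's x, y, z in rad, then the opening in per cent of the stroke, from 0 (shut) to 100 (fully open). In form: [[[dx, dy, dz, ax, ay, az, gripper], ...]]. A call has 1 to 5 rows; each row shifts and turns the pose as measured when the row begins, along the tool's axes as they then stand; what a row does not reach is not made up. A row lasts 1/12 s, in which the tool goes at most 41.7 mm and 7.16 degrees, less where a joint would pass 70% of its speed; a pose out of reach is approached as far as the arm can. A call with a gripper value outside its range is refused whole. The fingers move at their own pace and stop on an object; FORCE is the grip in N (left out, the last holds). Time passes only in rows, so rows that do not move let the fingers close. It gives the time, the measured TCP pose, the force and the opening at its end, in the units of the state.
- bot.get_obs(): the state, without advancing time (a new reading comes with each control period).
- bot.camera(name): name is "scene" or "top" or "wrist"; returns the picture (420x560x3 uint8, red, green, blue); there is no depth.
- bot.get_calibration(name): a dict with "intrinsics" (3x3 intrinsics, pixels), "pose" (4x4, takes a point from camera to world coordinates); the wrist camera has in their place "T_tool_cam" (4x4, takes a point from camera to tool coordinates, whose origin is the TCP and whose axes are the flange's). Camera axes: x right, y down, z forward; pixel columns grow to the right and rows downward; lengths in m; the calibration is good to about 2 mm. A picture is of the moment at which its call begins: read the wrist's pose just before it. get_calibration takes no time and is no camera call.
- bot.job_done(): hands the job in, once; it reports no verdict.
Trained networks look in the newest picture that a camera, given by its name, has taken for a name from the list of things; names that differ only in an ending like _2 or _b are one class to them, and where a whole thing is asked for, a point or a joint stands for the part that bears it (a point fixed in the world has none). Each returns a list of dicts, best first, with "confidence" (0 to 1); they miss things now and then, are a little off and sometimes report something else, mostly with a low value. They report only what shows in the picture. A call takes as long as a camera call. They do not tell look-alikes from the thing itself.
- bot.masks_of(camera, thing): "pixels" (420x560 bool, what is visible of it) and "extent" ([left, top, right, bottom] in pixels, round what is visible of it).
- bot.mark_of(camera, thing): "uv" ([column, row] in pixels: a listed point, or the origin of a listed thing).
The state is a dict: "time": time; "q": joint angles; "qd": joint speeds; "joint_efforts": joint torques, N m; "ee_pos": TCP position; "tcp_rot": TCP orientation; "wrist_force": force on the tool from outside, world axes, zero at the start; "torque": the same for the moment, N m; "opening": finger opening in m.
Only numpy, scipy, OpenCV 4.12 (cv2) and the standard library are available. Lean on these libraries where they do the work, as an engineer would, in place of code of your own. Each camera call takes 0.05 s, during which the arm holds its last target. There are 200 camera calls.

## Working session

There is one attempt and no reset: what is moved stays moved. The work goes in short steps, Python scripts to look and compute and a shell command to move; the robot and the scene stay as the last step left them, time stands still between calls to the robot, and variables do not carry over. Pictures are saved under pics/ and viewed, about 12 in all and at most 16, crops included, and the job is handed in when it is done.

```bash
mkdir -p pics; ls
cat > h.py <<'E'
import numpy as np,cv2,json
from workcell import bot
from scipy.spatial.transform import Rotation as R
def cal(name,obs=None):
    c=bot.get_calibration(name);K=np.array(c["intrinsics"])
    if name=="wrist":
        o=obs or bot.get_obs();T=np.eye(4);T[:3,:3]=R.from_euler('xyz',o["tcp_rot"],degrees=True).as_matrix();T[:3,3]=o["ee_pos"]
        return K,T@np.array(c["T_tool_cam"])
    return K,np.array(c["pose"])
def onplane(name,uv,z,obs=None):
    K,P=cal(name,obs);d=P[:3,:3]@np.linalg.solve(K,[uv[0],uv[1],1.]);o=P[:3,3]
    return o+d*(z-o[2])/d[2]
def proj(name,p,obs=None):
    K,P=cal(name,obs);q=K@(P[:3,:3].T@(np.array(p)-P[:3,3]));return q[:2]/q[2]
def save(name,f,crop=None,s=1):
    im=bot.camera(name)[:,:,::-1]
    cv2.imwrite('pics/full_'+f,im)
    if crop: im=im[crop[1]:crop[3],crop[0]:crop[2]]
    cv2.imwrite('pics/'+f,cv2.resize(im,None,fx=s,fy=s,interpolation=cv2.INTER_CUBIC));return im
E
python3 - <<'E'
from h import *
print(bot.get_obs())
save('top','top0.png');save('scene','scene0.png')
for n in['top','scene']:
    K,P=cal(n);print(n,K.round(1).tolist(),P.round(3).tolist())
print(bot.get_calibration('wrist'))
a=cv2.imread('pics/top0.png');b=cv2.imread('pics/scene0.png')
E
```

```text
pics
{'time': 0.0, 'q': array([-7.15039668e+01,  5.01236296e+00,  1.00348663e+01,  9.51004930e+01,
       -1.39621837e-03,  9.00011088e+01]), 'qd': array([-0.11087989, -0.07674657,  0.05511214, -0.00253785, -0.06960418,
       -0.03307517]), 'joint_efforts': array([ 1.33340363e-03, -5.20392144e+01,  4.64797318e+01,  1.68130727e-02,
       -3.82021130e-05, -1.17068288e-05]), 'ee_pos': array([ 0.17440115, -0.52137194,  0.23057465]), 'tcp_rot': array([-1.79922010e+02,  1.39772636e-03,  1.84949263e+01]), 'wrist_force': array([-1.16724408, -0.54678731, -0.65359698]), 'torque': array([ 0.00334398, -0.02196274,  0.02323099]), 'opening': 0.08545818749421166}
top [[526.4, 0.0, 272.3], [0.0, 526.4, 212.6], [0.0, 0.0, 1.0]] [[-0.026, -0.986, 0.167, 0.309], [-0.999, 0.022, -0.025, 0.095], [0.021, -0.167, -0.986, 1.475], [0.0, 0.0, 0.0, 1.0]]
scene [[384.1, 0.0, 287.8], [0.0, 384.1, 206.7], [0.0, 0.0, 1.0]] [[0.467, 0.663, -0.586, 1.025], [0.884, -0.358, 0.299, -0.15], [-0.011, -0.658, -0.753, 0.713], [0.0, 0.0, 0.0, 1.0]]
{'intrinsics': array([[297.62469171,   0.        , 276.79851497],
       [  0.        , 297.62469171, 209.11236916],
       [  0.        ,   0.        ,   1.        ]]), 'T_tool_cam': array([[ 4.10846039e-04, -9.59354278e-01, -2.82204183e-01,
         7.12662976e-02],
       [ 9.99999819e-01,  5.17977308e-04, -3.05019508e-04,
        -4.45306615e-04],
       [ 4.38797133e-04, -2.82204006e-01,  9.59354317e-01,
        -1.42288529e-01],
       [ 0.00000000e+00,  0.00000000e+00,  0.00000000e+00,
         1.00000000e+00]])}
```

View pics/top0.png

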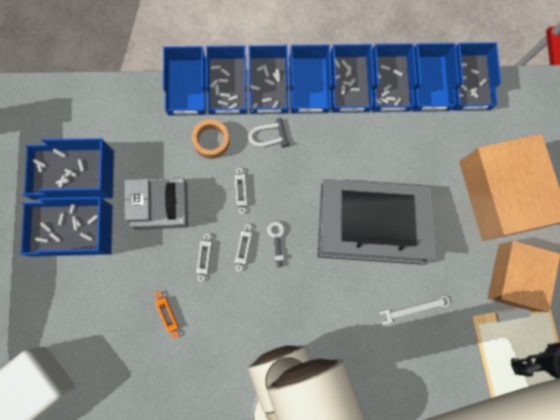

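View pics/scene0.png

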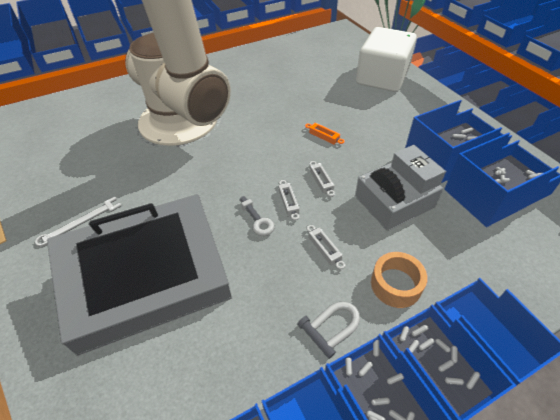

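Run:
```python
from h import *
bot.camera('top');bot.camera('scene')
H=dict(turnbuckle1_mid=.011,case=0,lid_hinge=.055,lid_handle=.1,wheel_axis=.062,window=.113,eyebolt_mid=.011,shackle_mid=.012,tape_mid=.024)
for t,z in H.items():
    for c in['top','scene']:
        for d in bot.mark_of(c,t):
            if d['confidence']>.25: print(t,c,round(d['confidence'],2),np.round(d['uv']),onplane(c,d['uv'],z).round(3))
for d in bot.masks_of('top','turnbuckle1_mid'):
    m=d['pixels'];v,u=np.nonzero(m)
    if len(u)<5: continue
    P=np.array([onplane('top',(a,b),.011)[:2] for a,b in zip(u,v)]);r=cv2.minAreaRect(P.astype(np.float32)*1000)
    w,V=np.linalg.eigh(np.cov(P.T));print('mask',round(d['confidence'],2),d['extent'],len(u),P.mean(0).round(3),'rect',np.round(r[0],0),np.round(r[1],0),'yaw',np.degrees(np.arctan2(V[1,1],V[0,1])).round(1))
```

```text
turnbuckle1_mid top 0.81 [205. 260.] [0.427 0.248 0.011]
turnbuckle1_mid scene 0.83 [321. 180.] [0.439 0.248 0.011]
case top 0.59 [372. 224.] [ 0.52  -0.227  0.   ]
case scene 0.57 [148. 281.] [ 0.515 -0.223 -0.   ]
case scene 0.52 [320. 179.] [0.428 0.254 0.   ]
lid_hinge top 0.76 [378. 185.] [ 0.621 -0.239  0.055]
lid_hinge scene 0.92 [151. 313.] [ 0.623 -0.231  0.055]
lid_handle top 0.58 [382. 242.] [ 0.455 -0.228  0.1  ]
lid_handle scene 0.8 [121. 214.] [ 0.399 -0.224  0.1  ]
wheel_axis top 0.71 [175. 202.] [0.583 0.323 0.062]
wheel_axis scene 0.77 [387. 190.] [0.583 0.336 0.062]
window top 0.7 [135. 201.] [0.579 0.42  0.113]
window top 0.4 [172. 201.] [0.576 0.323 0.113]
window scene 0.74 [420. 159.] [0.574 0.426 0.113]
eyebolt_mid top 0.64 [277. 244.] [0.466 0.046 0.011]
eyebolt_mid scene 0.62 [254. 213.] [0.459 0.05  0.011]
shackle_mid top 0.8 [265. 133.] [0.791 0.073 0.012]
shackle_mid scene 0.77 [336. 323.] [0.786 0.073 0.012]
tape_mid top 0.92 [211. 141.] [0.765 0.226 0.024]
tape_mid scene 0.72 [400. 275.] [0.765 0.241 0.024]
tape_mid scene 0.49 [286. 199.] [0.466 0.133 0.024]
mask 0.82 [197.9, 231.9, 211.3, 281.5] 427 [0.436 0.25 ] rect [437. 250.] [ 34. 134.] yaw 172.6
mask 0.21 [235.9, 223.2, 253.8, 270.7] 330 [0.461 0.141] rect [461. 140.] [ 30. 132.] yaw 167.4
```

The turnbuckles in the top view are at (240,190), (205,257) and (244,247). Look-alikes are the orange one at (167,314), the eye bolt at (278,243) and the shackle at (268,133). The lid handle shows at about (388,246) in the top view and (123,215) in the scene view.

Run:
```python
from h import *
a=cv2.imread('pics/top0.png')
c1=cv2.resize(a[165:285,185:300],None,fx=3.4,fy=3.4,interpolation=cv2.INTER_CUBIC)
c2=cv2.resize(a[165:285,310:445],None,fx=3.4,fy=3.4,interpolation=cv2.INTER_CUBIC)
cv2.imwrite('pics/c1.png',np.hstack([c1,c2])[:, :800])
def tri(uvt,uvs):
    A=[];b=[]
    M=np.zeros((3,3));v=np.zeros(3)
    for n,uv in(('top',uvt),('scene',uvs)):
        K,P=cal(n);d=P[:3,:3]@np.linalg.solve(K,[uv[0],uv[1],1.]);d/=np.linalg.norm(d);Q=np.eye(3)-np.outer(d,d);M+=Q;v+=Q@P[:3,3]
    p=np.linalg.solve(M,v);return p.round(3),(proj('top',p)-uvt).round(1),(proj('scene',p)-uvs).round(1)
print('handle',tri((382,242),(121,214)));print('hinge',tri((378,185),(151,313)))
for z in(.063,):
  for n,pts in(('top',[(322,180),(435,184),(429,262),(318,257)]),):
    for p in pts: print(p,onplane(n,p,z).round(3))
m=(a.max(2)>0)
hs=cv2.cvtColor(a,cv2.COLOR_BGR2HSV)
sub=((a.min(2)>165)&(hs[...,1]<40)).astype(np.uint8)
n,l,s,c=cv2.connectedComponentsWithStats(sub[150:300,185:275])
for i in range(1,n):
    if s[i,4]<60: continue
    v,u=np.nonzero(l==i);P=np.array([onplane('top',(x+185,y+150),.015)[:2]*1000 for x,y in zip(u,v)],np.float32);w,V=np.linalg.eigh(np.cov(P.T));r=cv2.minAreaRect(P);print(c[i]+[185,150],s[i,4],r[0],r[1],np.degrees(np.arctan2(V[1,1],V[0,1])))
```

```text
handle (array([ 0.451, -0.217,  0.15 ]), array([0.2, 0. ]), array([ 0.3, -0. ]))
hinge (array([ 0.621, -0.234,  0.052]), array([-1.2, -0.1]), array([-1.9,  0.4]))
(322, 180) [ 0.636 -0.081  0.063]
(435, 184) [ 0.618 -0.394  0.063]
(429, 262) [ 0.403 -0.361  0.063]
(318, 257) [ 0.424 -0.061  0.063]
[239.11740891 186.53441296] 247 (635.2101440429688, 148.5258026123047) (110.19463348388672, 31.788450241088867) -177.46823131105043
[242.42857143 244.27027027] 259 (472.0917663574219, 140.81210327148438) (31.507448196411133, 113.2770004272461) 167.2013845762314
[270.18604651 229.48837209] 86 (508.2119445800781, 64.81884002685547) (22.40580940246582, 42.389156341552734) 177.2375827847593
[202.36 256.68] 225 (436.13287353515625, 253.09640502929688) (31.477500915527344, 91.76402282714844) 171.99124489464666
```

View pics/c1.png

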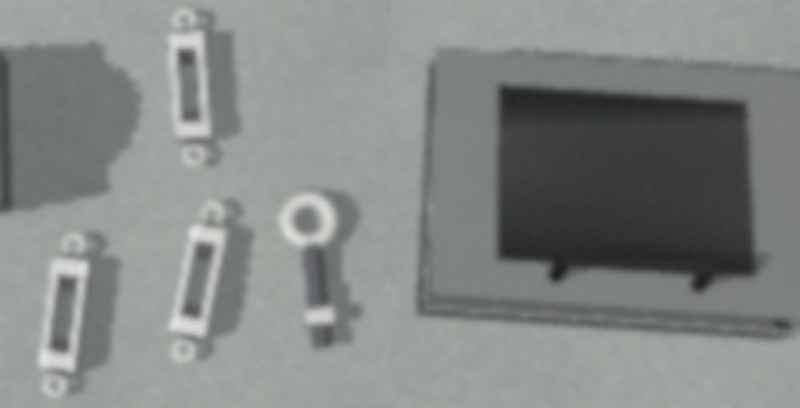

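The lid is ajar by about 0.27 rad, which agrees with the triangulated handle at z = 0.15. There are three steel turnbuckles: two-eyed frames, so neither the eye bolt nor the orange one. First I turn the tool so the jaws lie across the bar.

```bash
cat >> h.py <<'E'
def to(p,yaw=None,tilt=None):
    "delta in tool axes (cm) to move TCP to p; rotvec (tool) to go to pointing-down yaw"
    o=bot.get_obs();r=R.from_euler('xyz',o["tcp_rot"],degrees=True)
    d=r.inv().apply(np.array(p)-o["ee_pos"])*100
    s=f't={o["time"]:.2f} pos {o["ee_pos"].round(4)} rot {o["tcp_rot"].round(1)} F {o["wrist_force"].round(1)} open {o["opening"]:.4f} | d(cm) {d.round(2)}'
    if yaw is not None:
        t=R.from_euler('xyz',[180,tilt or 0,yaw],degrees=True);rv=(r.inv()*t).as_rotvec();s+=f' rv {rv.round(3)}'
    print(s)
E
python3 -m pendant '[[[0,0,0,0,0,-0.12,100],[0,0,0,0,0,-0.12,100],[0,0,0,0,0,-0.12,100],[0,0,0,0,0,-0.12,100],[0,0,0,0,0,-0.12,100]]]' 40
python3 -m pendant '[[[0,0,0,0,0,-0.12,100],[0,0,0,0,0,-0.12,100],[0,0,0,0,0,-0.12,100],[0,0,0,0,0,-0.12,100],[0,0,0,0,0,-0.12,100]]]'
python3 -c "
from h import *
to([.45,-.25,.23],86)"
```

```text
time: 1.57
ee_pos: [0.1745, -0.5216, 0.2313]
tcp_rot: [-180.0, -0.0, 54.0]
wrist_force: [-0.3, -0.6, -0.9]
opening: 0.0851
time: 1.98
ee_pos: [0.1745, -0.5216, 0.2313]
tcp_rot: [180.0, 0.0, 89.8]
wrist_force: [0.9, -0.3, -0.6]
opening: 0.0851
t=1.98 pos [ 0.1745 -0.5216  0.2313] rot [180.    0.   89.8] F [ 0.9 -0.3 -0.6] open 0.0851 | d(cm) [27.26 27.45  0.13] rv [0.    0.    0.066]
```

```bash
python3 -m pendant '[[[2.7,2.7,0,0,0,0.03,100],[2.7,2.7,0,0,0,0.03,100],[2.7,2.7,0,0,0,0,100],[2.7,2.7,0,0,0,0,100],[2.7,2.7,0,0,0,0,100]]]'
python3 -m pendant '[[[2.7,2.7,0,0,0,0,100],[2.7,2.7,0,0,0,0,100],[2.7,2.7,0,0,0,0,100],[2.7,2.7,0,0,0,0,100],[2,2,0,0,0,0,100]]]'
python3 -c "
from h import *
to([.451,-.217,.23],86)
o=bot.get_obs();save('wrist','w1.png')
for d in bot.mark_of('wrist','lid_handle'): print(d, onplane('wrist',d['uv'],.15,o))
print(proj('wrist',[.451,-.217,.15],o))
"
```

```text
time: 2.4
ee_pos: [0.3136, -0.3913, 0.2297]
tcp_rot: [-179.9, 0.0, 86.6]
wrist_force: [0.3, 0.2, 0.6]
opening: 0.0852
time: 2.82
ee_pos: [0.4552, -0.263, 0.2304]
tcp_rot: [179.9, 0.1, 86.5]
wrist_force: [-0.3, -0.7, 0.7]
opening: 0.0853
t=2.82 pos [ 0.4552 -0.263   0.2304] rot [1.799e+02 1.000e-01 8.650e+01] F [-0.3 -0.7  0.7] open 0.0853 | d(cm) [ 4.56 -0.7   0.03] rv [0.001 0.002 0.01 ]
{'uv': [271.4, 156.0], 'confidence': 0.67} [ 0.45353462 -0.21534121  0.15      ]
[268.13846823 158.4579192 ]
```

View pics/w1.png

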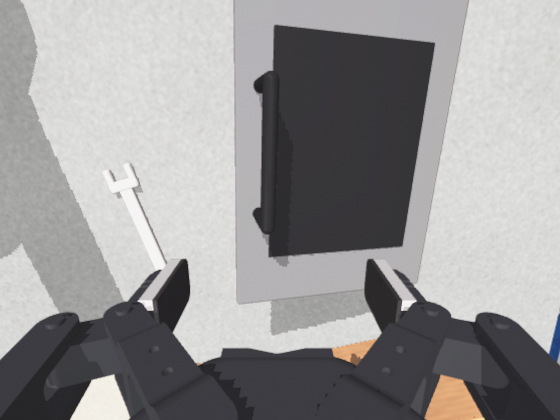

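The bar runs from (270,73) to (267,232) in the wrist view, with its centre at about (270,153), and this agrees with the triangulation. Next I go over it and down.

```bash
python3 -m pendant '[[[2.4,-0.1,1.5,0,0,0,70],[2.2,-0.1,1.5,0,0,0,60],[0,0,2.5,0,0,0,60],[0,0,2.5,0,0,0,60],[0,0,1.4,0,0,0,60]]]' 40
python3 -c "
from h import *
to([.4525,-.216,.133],86)"
```

```text
time: 3.33
ee_pos: [0.4584, -0.2155, 0.1362]
tcp_rot: [179.6, 0.3, 86.9]
wrist_force: [-0.7, 0.2, -0.1]
opening: 0.0512
t=3.33 pos [ 0.4584 -0.2155  0.1362] rot [179.6   0.3  86.9] F [-0.7  0.2 -0.1] open 0.0512 | d(cm) [-0.08 -0.59  0.32] rv [0.007 0.005 0.016]
```

```bash
python3 -m pendant '[[[0,-0.6,0.4,0,0,0,60],[0,0,0,0,0,0,10],[0,0,0,0,0,0,0],[0,0,0,0,0,0,0],[0,0,0,0,0,0,0]]]' 40
python3 -m pendant '[[[0,0,0,0,0,0,0],[0,0,0,0,0,0,0],[0,0,0,0,0,0,0]]]'
```

```text
time: 3.75
ee_pos: [0.4521, -0.216, 0.1309]
tcp_rot: [179.5, 0.1, 86.8]
wrist_force: [18.6, 3.2, -15.4]
opening: 0.0104
time: 4.0
ee_pos: [0.4526, -0.216, 0.1315]
tcp_rot: [179.4, 0.0, 86.8]
wrist_force: [2.1, 2.0, -7.5]
opening: 0.0104
```

```bash
python3 -m pendant '[[[0,0.7,-1.2,0,0,0,0],[0,0.8,-1.1,0,0,0,0],[0,0.87,-1.05,0,0,0,0],[0,0.94,-1.0,0,0,0,0],[0,1.0,-0.92,0,0,0,0]]]' 50
```

```text
time: 4.42
ee_pos: [0.4912, -0.2196, 0.1842]
tcp_rot: [-179.9, 0.1, 86.5]
wrist_force: [-0.9, -0.5, -7.6]
opening: 0.0103
```

```bash
python3 -m pendant '[[[0,1.05,-0.87,0,0,0,0],[0,1.1,-0.8,0,0,0,0],[0,1.15,-0.72,0,0,0,0],[0,1.2,-0.63,0,0,0,0],[0,1.25,-0.54,0,0,0,0]]]'
python3 -m pendant '[[[0,1.28,-0.46,0,0,0,0],[0,1.3,-0.37,0,0,0,0],[0,1.33,-0.28,0,0,0,0]]]'
python3 -c "
from h import *
to([.62,-.23,.23],86)"
```

```text
time: 4.83
ee_pos: [0.5466, -0.2247, 0.2226]
tcp_rot: [-179.4, 0.2, 86.3]
wrist_force: [-4.4, -0.1, -5.8]
opening: 0.0097
time: 5.08
ee_pos: [0.5844, -0.2281, 0.2359]
tcp_rot: [-179.1, 0.3, 86.2]
wrist_force: [-5.4, 1.2, 3.5]
opening: 0.0102
t=5.08 pos [ 0.5844 -0.2281  0.2359] rot [-179.1    0.3   86.2] F [-5.4  1.2  3.5] open 0.0102 | d(cm) [0.05 3.58 0.54] rv [-0.015  0.006  0.003]
```

```bash
python3 -m pendant '[[[0,1.35,-0.2,0,0,0,0],[0,1.36,-0.1,0,0,0,0],[0,1.36,0,0,0,0,0],[0,1.36,0.1,0,0,0,0],[0,0,0,0,0,0,0]]]'
python3 -c "
from h import *
to([.62,-.23,.23],86)
save('top','top1.png');save('wrist','w2.png')
a=cv2.imread('pics/top1.png');cv2.imwrite('pics/j.png',a)"
```

```text
time: 5.5
ee_pos: [0.6389, -0.2331, 0.2407]
tcp_rot: [-178.9, 0.4, 86.0]
wrist_force: [3.3, 1.7, -10.3]
opening: 0.0096
t=5.50 pos [ 0.6389 -0.2331  0.2407] rot [-178.9    0.4   86. ] F [  3.3   1.7 -10.3] open 0.0096 | d(cm) [ 0.19 -1.89  1.1 ] rv [-0.019  0.008  0.   ]
```

View pics/top1.png

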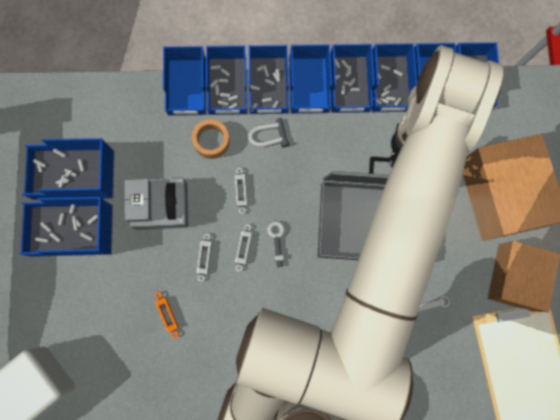

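The lid stands open and the empty case shows. I release with a small opening and back off upward.

```bash
python3 -m pendant '[[[0,0,0,0,0,0,32],[0,0,0,0,0,0,32],[0,0,0,0,0,0,32],[0,0,-1,0,0,0,32],[0,0,-2,0,0,0,32]]]'
python3 -m pendant '[[[0,0,-3,0,0,0,32],[0,0,-3,0,0,0,32],[0,-2,-2,0,0,0,32],[3,-2,0,0,0,0.12,32],[3,-2,0,0,0,0.12,32]]]'
python3 -c "
from h import *
to([.51,.05,.25],0)"
```

```text
time: 6.02
ee_pos: [0.6351, -0.2334, 0.2708]
tcp_rot: [-178.8, 0.5, 86.0]
wrist_force: [-0.0, -0.0, 1.2]
opening: 0.0276
time: 6.43
ee_pos: [0.5853, -0.1719, 0.3568]
tcp_rot: [-179.3, 0.9, 71.9]
wrist_force: [1.3, 0.3, -0.6]
opening: 0.0272
t=6.43 pos [ 0.5853 -0.1719  0.3568] rot [-179.3    0.9   71.9] F [ 1.3  0.3 -0.6] open 0.0272 | d(cm) [ 18.9  -13.93  10.57] rv [-0.002  0.021  1.254]
```

```bash
python3 -m pendant '[[[0,0,0.5,0,0,0.12,40],[0,0,0.5,0,0,0.12,50],[0,0,0.5,0,0,0.12,60],[0,0,0.5,0,0,0.12,70],[0,0,0.5,0,0,0.12,75]]]'
python3 -m pendant '[[[0,0,0.5,0,0,0.12,75],[0,0,0.5,0,0,0.12,75],[0,0,0.5,0,0,0.12,75],[0,0,0.5,0,0,0.12,75],[0,0,0.5,0,0,0.12,75]]]'
python3 -c "
from h import *
to([.44,.14,.2],-8)"
```

```text
time: 6.85
ee_pos: [0.5795, -0.1667, 0.3415]
tcp_rot: [179.4, 0.6, 36.2]
wrist_force: [-0.4, 1.0, 0.9]
opening: 0.0643
time: 7.27
ee_pos: [0.5762, -0.1675, 0.3207]
tcp_rot: [179.0, -0.2, 0.4]
wrist_force: [0.4, 1.2, -0.1]
opening: 0.0645
t=7.27 pos [ 0.5762 -0.1675  0.3207] rot [179.   -0.2   0.4] F [ 0.4  1.2 -0.1] open 0.0645 | d(cm) [-13.46 -31.05  11.45] rv [ 0.018 -0.005  0.146]
```

```bash
python3 -m pendant '[[[-1.6,-3.7,1.3,0,0,0.02,75],[-1.6,-3.7,1.3,0,0,0.02,75],[-1.6,-3.7,1.3,0,0,0.02,75],[-1.6,-3.7,1.3,0,0,0.02,75],[-1.6,-3.7,1.3,0,0,0.02,75]]]'
python3 -m pendant '[[[-1.6,-3.7,1.3,0,0,0.02,75],[-1.6,-3.7,1.3,0,0,0.02,75],[-1.6,-3.7,1.3,0,0,0,75],[0,0,0,0,0,0,75]]]'
cat > look.py <<'E'
from h import *
import sys
def tb(cam):
    o=bot.get_obs();im=bot.camera(cam);f='pics/%s_%d.png'%(cam,o['time']*100);cv2.imwrite(f,im[:,:,::-1])
    hs=cv2.cvtColor(im,cv2.COLOR_RGB2HSV)
    for d in bot.masks_of(cam,'turnbuckle1_mid'):
        v,u=np.nonzero(d['pixels'])
        if len(u)<100: continue
        P=np.array([onplane(cam,(a,b),.016,o)[:2]*1000 for a,b in zip(u,v)],np.float32)
        w,V=np.linalg.eigh(np.cov(P.T));r=cv2.minAreaRect(P)
        print(cam,round(d['confidence'],2),np.round(d['extent']),'sat',np.median(hs[...,1][v,u]),'rect',np.round(r[0],1),np.round(r[1]),'mean',P.mean(0).round(1),'yaw',round(np.degrees(np.arctan(V[1,1]/V[0,1])),1))
    for d in bot.mark_of(cam,'turnbuckle1_mid'): print('mark',round(d['confidence'],2),onplane(cam,d['uv'],.011,o).round(3))
if __name__=='__main__': tb(sys.argv[1]);to([float(x) for x in sys.argv[2].split(',')],float(sys.argv[3]))
E
python3 look.py wrist .465,.141,.2 -12.6
```

```text
time: 7.68
ee_pos: [0.5007, -0.0235, 0.2522]
tcp_rot: [-179.5, -0.6, -2.9]
wrist_force: [-0.1, -1.6, -0.1]
opening: 0.0642
time: 8.02
ee_pos: [0.4514, 0.0196, 0.2168]
tcp_rot: [-176.4, -0.7, 0.3]
wrist_force: [-0.8, -0.2, -0.7]
opening: 0.0638
wrist 0.65 [ 86. 142. 119. 246.] sat 6.0 rect [435.9 248.3] [ 43. 134.] mean [437.4 247.8] yaw -8.5
mark 0.92 [0.436 0.249 0.011]
t=8.17 pos [0.4544 0.018  0.2188] rot [-176.5   -0.9    0.2] F [ 0.3 -0.2  0.4] open 0.0643 | d(cm) [  1.06 -12.16   2.63] rv [-0.062 -0.009  0.223]
```

```bash
ls -t pics | head -2
```

```text
wrist_801.png
j.png
```

```bash
python3 -m pendant '[[[0,-2.5,0.3,-0.02,0,0.06,75],[0,-2.5,0.3,-0.02,0,0.06,75],[0,-2.5,0.3,-0.02,0,0.06,75],[0,-2.5,0.3,0,0,0.04,75],[0,-1.5,0.3,0,0,0,75]]]'
python3 look.py wrist .465,.141,.15 -12.6; ls -t pics|head -1
```

```text
time: 8.58
ee_pos: [0.4548, -0.0007, 0.2138]
tcp_rot: [-174.3, -0.2, -3.6]
wrist_force: [0.6, -1.0, 0.5]
opening: 0.0644
wrist 0.93 [ 79. 158. 118. 257.] sat 6.0 rect [436.1 248. ] [ 45. 133.] mean [438.2 247.3] yaw -8.7
mark 0.75 [0.43  0.248 0.011]
t=8.73 pos [0.4545 0.0006 0.2136] rot [-174.3   -0.2   -3.4] F [0.8 0.7 0.5] open 0.0639 | d(cm) [  0.19 -13.38   7.72] rv [-0.099  0.005  0.16 ]
wrist_858.png
```

```bash
python3 -c "
from h import *
o=bot.get_obs();print(o['q'].round(1),o['qd'].round(1),o['joint_efforts'].round(1))"
```

```text
[ -3.5  -8.7  -5.4  93.1   5.7 179.9] [ 0.3 -0.3  0.   0.1 -0.4 -0.1] [ -0.4 -36.9  46.7  -0.1   0.4  -0. ]
```

View pics/wrist_858.png

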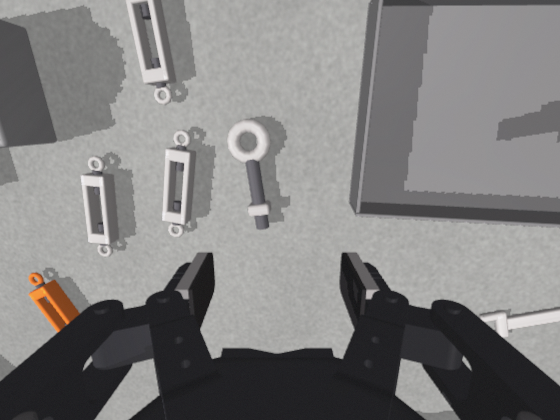

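The picture shows the turnbuckles at (178,185), (98,208) and (150,40). The arm has hit joint 6's limit at 180°, because yaw = j1 − j6 + 180. I turn the tool a half turn to use the equivalent grasp.

```bash
python3 -m pendant '[[[0,0,0,-0.1,0,0,75],[0,0,0,0,0,-0.12,75],[0,0,0,0,0,-0.12,75],[0,0,0,0,0,-0.12,75],[0,0,0,0,0,-0.12,75]]]'>/dev/null
python3 -m pendant '[[[0,0,0,0,0,-0.12,75],[0,0,0,0,0,-0.12,75],[0,0,0,0,0,-0.12,75],[0,0,0,0,0,-0.12,75],[0,0,0,0,0,-0.12,75]]]'>/dev/null
python3 -m pendant '[[[0,0,0,0,0,-0.12,75],[0,0,0,0,0,-0.12,75],[0,0,0,0,0,-0.12,75],[0,0,0,0,0,-0.12,75],[0,0,0,0,0,-0.12,75]]]' >/dev/null
python3 -m pendant '[[[0,0,0,0,0,-0.12,75],[0,0,0,0,0,-0.12,75],[0,0,0,0,0,-0.12,75],[0,0,0,0,0,-0.12,75],[0,0,0,0,0,-0.12,75]]]'>/dev/null
python3 -m pendant '[[[0,0,0,0,0,-0.12,75],[0,0,0,0,0,-0.12,75],[0,0,0,0,0,-0.12,75],[0,0,0,0,0,-0.12,75],[0,0,0,0,0,0,75]]]'
python3 -c "
from h import *
to([.465,.141,.12],167.4)"
```

```text
time: 10.82
ee_pos: [0.4546, -0.0079, 0.214]
tcp_rot: [179.7, 0.1, 162.6]
wrist_force: [-1.1, 0.0, 0.4]
opening: 0.064
t=10.82 pos [ 0.4546 -0.0079  0.214 ] rot [1.797e+02 1.000e-01 1.626e+02] F [-1.1  0.   0.4] open 0.0640 | d(cm) [ 3.47 14.47  9.47] rv [ 0.005  0.002 -0.083]
```

```bash
python3 -m pendant '[[[0.8,3.3,1.2,0,0,-0.02,75],[0.8,3.3,1.2,0,0,-0.02,75],[0.8,3.3,1.2,0,0,-0.02,75],[0.8,3.3,1.2,0,0,-0.02,75],[0.3,1,0,0,0,0,75]]]'
python3 look.py wrist .465,.141,.1 167.4; ls -t pics|head -1
```

```text
time: 11.23
ee_pos: [0.461, 0.1418, 0.1657]
tcp_rot: [179.7, 0.4, 165.9]
wrist_force: [-0.3, -0.6, 0.1]
opening: 0.0644
wrist_1123.pngTraceback (most recent call last):
  File "look.py", line 13, in <module>
    if __name__=='__main__': tb(sys.argv[1]);to([float(x) for x in sys.argv[2].split(',')],float(sys.argv[3]))
                             ~~^^^^^^^^^^^^^
  File "look.py", line 9, in tb
    P=np.array([onplane(cam,(a,b),.016,o)[:2]*1000 for a,b in zip(u,v)],np.float32)
                ~~~~~~~^^^^^^^^^^^^^^^^^^
  File "h.py", line 11, in onplane
    K,P=cal(name,obs);d=P[:3,:3]@np.linalg.solve(K,[uv[0],uv[1],1.]);o=P[:3,3]
        ~~~^^^^^^^^^^
  File "h.py", line 5, in cal
    c=bot.get_calibration(name);K=np.array(c["intrinsics"])
ValueError: time passes only in moves, steps and waits
```

```bash
python3 - <<'E'
s=open('look.py').read()
s=s.replace("P=np.array([onplane(cam,(a,b),.016,o)[:2]*1000 for a,b in zip(u,v)],np.float32)",
"D=(C[:3,:3]@np.linalg.solve(K,np.vstack([u,v,np.ones(len(u))]))).T;P=((C[:3,3]+D*((.016-C[2,3])/D[:,2])[:,None])[:,:2]*1000).astype(np.float32)")
s=s.replace("    hs=","    K,C=cal(cam,o)\n    hs=")
open('look.py','w').write(s)
E
python3 look.py wrist .465,.141,.1 167.4; ls -t pics|head -1
```

```text
wrist 0.64 [357.  68. 397. 207.] sat 6.0 rect [434.9 248.9] [ 37. 133.] mean [432.4 249.3] yaw -8.0
mark 0.66 [0.435 0.249 0.011]
t=11.48 pos [0.462  0.1381 0.1685] rot [179.7   0.5 165.8] F [-0.9 -1.  -0.1] open 0.0643 | d(cm) [-0.16  0.32  6.86] rv [ 0.005  0.009 -0.027]
wrist_1133.png
```

View pics/wrist_1133.png

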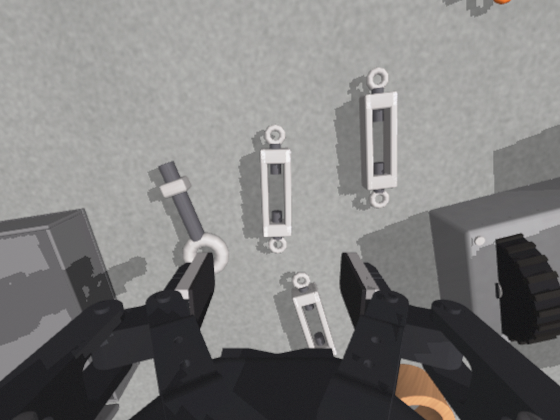

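T2 is at about (277,190) and T1 at (379,137). I measure T2 here by its brightness.

```bash
cat > seg.py <<'E'
from h import *
import sys
def seg(f,obs,thr=185,z=.02,cam='wrist'):
    a=cv2.imread(f);K,C=cal(cam,obs)
    m=((a.min(2)>thr)).astype(np.uint8);n,l,s,c=cv2.connectedComponentsWithStats(m)
    for i in range(1,n):
        if s[i,4]<300: continue
        v,u=np.nonzero(l==i);D=(C[:3,:3]@np.linalg.solve(K,np.vstack([u,v,np.ones(len(u))]))).T
        P=((C[:3,3]+D*((z-C[2,3])/D[:,2])[:,None])[:,:2]*1000).astype(np.float32);w,V=np.linalg.eigh(np.cov(P.T));r=cv2.minAreaRect(P)
        print(c[i].round(),s[i,4],'rect',np.round(r[0],1),np.round(r[1]),'yaw',round(np.degrees(np.arctan(V[1,1]/V[0,1])),1))
if __name__=='__main__':
    if len(sys.argv)>1: f=sys.argv[1];o=bot.get_obs()
    else:
        o=bot.get_obs();f='pics/w_%d.png'%(o['time']*100);cv2.imwrite(f,bot.camera('wrist')[:,:,::-1])
    seg(f,o)
E
python3 seg.py pics/wrist_1133.png
python3 -c "
from h import *
for uv in((275,133),(278,244)): print(onplane('wrist',uv,.011))"
```

```text
[382. 138.] 1482 rect [436.2 249.3] [29. 89.] yaw -7.8
[276. 191.] 1337 rect [461.3 139.2] [29. 89.] yaw -13.1
[209. 250.] 606 rect [503.7  52.7] [45. 37.] yaw 61.4
[313. 317.] 674 rect [625.3 144. ] [90. 29.] yaw 7.8
[0.4033105  0.15222861 0.011     ]
[0.51769461 0.12654953 0.011     ]
```

```bash
python3 -m pendant '[[[0.05,-0.1,3.2,0,0,-0.02,75],[0,0,3.2,0,0,0,75],[0,0,3.2,0,0,0,75],[0,0,2.5,0,0,0,75],[0,0,1,0,0,0,75]]]' 60
python3 -c "
from h import *
to([.461,.139,.005],166.9)"
```

```text
time: 11.9
ee_pos: [0.4676, 0.1333, 0.0396]
tcp_rot: [179.4, 1.2, 166.2]
wrist_force: [-0.5, 0.2, -0.5]
opening: 0.0644
t=11.90 pos [0.4676 0.1333 0.0396] rot [179.4   1.2 166.2] F [-0.5  0.2 -0.5] open 0.0644 | d(cm) [0.85 0.36 3.45] rv [ 0.011  0.021 -0.012]
```

```bash
python3 -m pendant '[[[0.8,0.35,1.5,0.01,0.02,-0.01,75],[0,0,1.2,0,0,0,75],[0,0,0.6,0,0,0,75],[0,0,0,0,0,0,75]]]' 60
python3 -c "
from h import *
to([.461,.139,.005],166.9)"
```

```text
time: 12.23
ee_pos: [0.4609, 0.1368, 0.0045]
tcp_rot: [-180.0, -0.1, 166.5]
wrist_force: [0.6, -0.5, 0.4]
opening: 0.0639
t=12.23 pos [0.4609 0.1368 0.0045] rot [-1.800e+02 -1.000e-01  1.665e+02] F [ 0.6 -0.5  0.4] open 0.0639 | d(cm) [ 0.04  0.21 -0.05] rv [-0.    -0.001 -0.007]
```

```bash
python3 -m pendant '[[[0,0,0,0,0,0,10],[0,0,0,0,0,0,10],[0,0,0,0,0,0,10],[0,0,0,0,0,0,10],[0,0,0,0,0,0,10]]]' 80
python3 -m pendant '[[[0,0,-2,0,0,0,10],[0,0,-3,0,0,0,10],[0,0,-3,0,0,0,10],[0,0,-3.5,0,0,0,10],[0,0,-1,0,0,0,10]]]' 
python3 -c "
from h import *
to([.515,-.135,.13],176)"
```

```text
time: 12.65
ee_pos: [0.4632, 0.1377, 0.0082]
tcp_rot: [179.9, 0.2, 166.5]
wrist_force: [0.3, 0.3, -2.7]
opening: 0.0279
time: 13.07
ee_pos: [0.4596, 0.1365, 0.1339]
tcp_rot: [-179.9, -0.2, 166.5]
wrist_force: [0.7, 1.1, -2.4]
opening: 0.0279
t=13.07 pos [0.4596 0.1365 0.1339] rot [-179.9   -0.2  166.5] F [ 0.7  1.1 -2.4] open 0.0279 | d(cm) [-11.72 -25.11   0.4 ] rv [-0.002 -0.004 -0.165]
```

```bash
python3 -m pendant '[[[-1.2,-2.6,0,0,0,0,10],[-1.6,-3.5,0,0,0,0,10],[-1.6,-3.5,0,0,0,0,10],[-1.6,-3.5,0,0,0,0,10],[-1.6,-3.5,0,0,0,0,10]]]' 80
python3 -m pendant '[[[-1.6,-3.5,0,0,0,-0.08,10],[-1,-2.4,0,0,0,-0.08,10],[-0.3,-0.8,0,0,0,0,10],[0,0,0,0,0,0,10]]]' 
python3 -c "
from h import *
to([.522,-.138,.012],176.5)"
```

```text
time: 13.48
ee_pos: [0.4975, -0.0421, 0.137]
tcp_rot: [179.9, 0.1, 167.2]
wrist_force: [1.0, 0.6, -2.4]
opening: 0.0279
time: 13.82
ee_pos: [0.5142, -0.1234, 0.1341]
tcp_rot: [180.0, 0.0, 176.4]
wrist_force: [-0.6, 0.1, -3.4]
opening: 0.0279
t=13.82 pos [ 0.5142 -0.1234  0.1341] rot [180.    0.  176.4] F [-0.6  0.1 -3.4] open 0.0279 | d(cm) [-0.86 -1.41 12.21] rv [ 0.     0.001 -0.002]
```

```bash
python3 -m pendant '[[[-0.9,-1.4,0,0,0,0,10],[0,0,3.3,0,0,0,10],[0,0,3.3,0,0,0,10],[0,0,2.8,0,0,0,10],[0,0,0,0,0,0,10]]]'
python3 -c "
from h import *
to([.522,-.138,.015],176.5)"
```

```text
time: 14.23
ee_pos: [0.523, -0.135, 0.037]
tcp_rot: [179.9, 0.1, 176.0]
wrist_force: [-1.5, 0.5, -4.1]
opening: 0.0281
t=14.23 pos [ 0.523 -0.135  0.037] rot [1.799e+02 1.000e-01 1.760e+02] F [-1.5  0.5 -4.1] open 0.0281 | d(cm) [ 0.09 -0.31  2.2 ] rv [ 0.001  0.002 -0.009]
```

```bash
python3 -m pendant '[[[0,-0.3,1.2,0,0,0,10],[0,0,0.7,0,0,0,10],[0,0,0.4,0,0,0,10],[0,0,0,0,0,0,45],[0,0,0,0,0,0,45]]]'
python3 -m pendant '[[[0,0,0,0,0,0,45],[0,0,-2,0,0,0,45],[0,0,-3.5,0,0,0,45],[0,0,-3.5,0,0,0,60],[0,0,-4,0,0,0,75]]]'
python3 -c "
from h import *
to([.4362,.249,.15],172.2)"
```

```text
time: 14.65
ee_pos: [0.5234, -0.1338, 0.0166]
tcp_rot: [179.9, 0.2, 176.0]
wrist_force: [0.6, -0.3, 0.0]
opening: 0.0382
time: 15.07
ee_pos: [0.5206, -0.1326, 0.1481]
tcp_rot: [179.8, -0.2, 176.0]
wrist_force: [1.4, -0.1, 0.1]
opening: 0.0614
t=15.07 pos [ 0.5206 -0.1326  0.1481] rot [179.8  -0.2 176. ] F [ 1.4 -0.1  0.1] open 0.0614 | d(cm) [ 1.109e+01  3.748e+01 -2.000e-02] rv [ 0.003 -0.004  0.066]
```

```bash
python3 -m pendant '[[[1,3.5,0,0,0,0.01,75],[1,3.5,0,0,0,0.01,75],[1,3.5,0,0,0,0.01,75],[1,3.5,0,0,0,0.01,75],[1,3.5,0,0,0,0.01,75]]]'
python3 -m pendant '[[[1,3.5,0,0,0,0.01,75],[1,3.5,0,0,0,0,75],[1,3.5,0,0,0,0,75],[1,3.5,0,0,0,0,75],[1,3.5,0,0,0,0,75]]]'
python3 -m pendant '[[[0.5,1.5,0,0,0,0,75],[0,0,0,0,0,0,75]]]'
python3 seg.py
python3 -c "
from h import *
to([.4362,.249,.1],172.2)"
```

```text
time: 15.48
ee_pos: [0.4936, 0.0456, 0.1676]
tcp_rot: [179.8, 1.5, 172.3]
wrist_force: [1.0, -0.3, 0.1]
opening: 0.0638
time: 15.9
ee_pos: [0.4681, 0.2352, 0.1761]
tcp_rot: [179.4, 2.3, 171.5]
wrist_force: [0.1, -0.3, 0.2]
opening: 0.0639
time: 16.07
ee_pos: [0.4642, 0.2578, 0.1787]
tcp_rot: [179.2, 2.4, 171.9]
wrist_force: [0.5, -0.3, 0.3]
opening: 0.0643
[263. 157.] 1406 rect [434.8 251.1] [29. 89.] yaw -7.5
t=16.12 pos [0.4644 0.2568 0.1789] rot [179.2   2.5 171.8] F [ 0.2  0.3 -0.3] open 0.0642 | d(cm) [ 3.02 -1.28  7.75] rv [ 0.014  0.043 -0.006]
```

```bash
python3 -m pendant '[[[2.6,-1,2,0.014,0.043,0,75],[0,0,3.2,0,0,0,75],[0,0,3.2,0,0,0,75],[0,0,2.5,0,0,0,75],[0,0,0,0,0,0,75]]]'
python3 -c "
from h import *
to([.4355,.250,.005],172.3)"
```

```text
time: 16.53
ee_pos: [0.4408, 0.2484, 0.0715]
tcp_rot: [179.7, 0.4, 171.7]
wrist_force: [-0.5, -0.3, -1.0]
opening: 0.0641
t=16.53 pos [0.4408 0.2484 0.0715] rot [179.7   0.4 171.7] F [-0.5 -0.3 -1. ] open 0.0641 | d(cm) [0.6  0.04 6.64] rv [ 0.006  0.008 -0.01 ]
```

```bash
python3 -m pendant '[[[0.6,0,2.5,0.006,0.008,-0.01,75],[0,0,2.4,0,0,0,75],[0,0,1.2,0,0,0,75],[0,0,0.4,0,0,0,75],[0,0,0,0,0,0,75]]]'
python3 -c "
from h import *
to([.4355,.250,.005],172.3)"
```

```text
time: 16.95
ee_pos: [0.4391, 0.2468, 0.012]
tcp_rot: [179.8, 0.3, 172.0]
wrist_force: [0.7, -0.2, 0.0]
opening: 0.0642
t=16.95 pos [0.4391 0.2468 0.012 ] rot [179.8   0.3 172. ] F [ 0.7 -0.2  0. ] open 0.0642 | d(cm) [0.41 0.27 0.7 ] rv [ 0.004  0.006 -0.005]
```

```bash
python3 -m pendant '[[[0.4,0.3,0.7,0,0,0,75],[0,0,0,0,0,0,10],[0,0,0,0,0,0,10],[0,0,0,0,0,0,10],[0,0,0,0,0,0,10]]]' 80
python3 -m pendant '[[[0,0,0,0,0,0,10],[0,0,-2,0,0,0,10],[0,0,-3.5,0,0,0,10],[0,0,-3.5,0,0,0,10],[0,0,-4,0,0,0,10]]]' 
python3 -c "
from h import *
to([.518,-.228,.14],176.5)"
```

```text
time: 17.37
ee_pos: [0.4381, 0.2515, 0.0102]
tcp_rot: [179.6, 0.7, 172.0]
wrist_force: [-0.1, -0.1, -2.5]
opening: 0.0278
time: 17.78
ee_pos: [0.4315, 0.2482, 0.1344]
tcp_rot: [-179.8, -0.2, 172.0]
wrist_force: [1.7, 0.9, -2.8]
opening: 0.0279
t=17.78 pos [0.4315 0.2482 0.1344] rot [-179.8   -0.2  172. ] F [ 1.7  0.9 -2.8] open 0.0279 | d(cm) [-15.19 -45.96  -0.44] rv [-0.003 -0.003 -0.079]
```

```bash
python3 -m pendant '[[[-0.8,-2.4,0,0,0,0,10],[-1.1,-3.4,-0.3,0,0,0,10],[-1.1,-3.4,-0.3,0,0,0,10],[-1.1,-3.4,0,0,0,-0.02,10],[-1.1,-3.4,0,0,0,-0.02,10]]]'
python3 -m pendant '[[[-1.1,-3.4,0,0,0,-0.02,10],[-1.1,-3.4,0,0,0,-0.02,10],[-1.1,-3.4,0,0,0,0,10],[-1.1,-3.4,0,0,0,0,10],[-1.1,-3.4,0,0,0,0,10]]]'
python3 -m pendant '[[[-1.1,-3.4,0,0,0,0,10],[-1,-3,0,0,0,0,10],[-0.8,-2.5,0,0,0,0,10],[0,0,0,0,0,0,10]]]'
python3 -c "
from h import *
to([.518,-.228,.015],176.5)"
```

```text
time: 18.2
ee_pos: [0.4653, 0.0847, 0.1512]
tcp_rot: [179.7, 0.6, 175.0]
wrist_force: [0.3, -0.4, -2.7]
opening: 0.028
time: 18.62
ee_pos: [0.5103, -0.0969, 0.1515]
tcp_rot: [179.7, 0.7, 177.5]
wrist_force: [0.7, 0.7, -2.3]
opening: 0.0289
time: 18.95
ee_pos: [0.5362, -0.1979, 0.1498]
tcp_rot: [179.7, 0.6, 177.3]
wrist_force: [-0.1, -0.1, -2.1]
opening: 0.0277
t=18.95 pos [ 0.5362 -0.1979  0.1498] rot [179.7   0.6 177.3] F [-0.1 -0.1 -2.1] open 0.0277 | d(cm) [ 1.83 -3.15 13.44] rv [0.005 0.011 0.013]
```

```bash
python3 -m pendant '[[[1,-1.6,2,0,0,0.01,10],[0.8,-1.5,2.5,0,0,0,10],[0,0,3.3,0,0,0,10],[0,0,2.5,0,0,0,10],[0,0,0,0,0,0,10]]]'
python3 -c "
from h import *
to([.518,-.228,.015],176.5)
save('wrist','w3.png')"
```

```text
time: 19.37
ee_pos: [0.5177, -0.2315, 0.0429]
tcp_rot: [179.7, 0.7, 176.4]
wrist_force: [-2.2, 0.3, -3.6]
opening: 0.0275
t=19.37 pos [ 0.5177 -0.2315  0.0429] rot [179.7   0.7 176.4] F [-2.2  0.3 -3.6] open 0.0275 | d(cm) [0.02 0.34 2.79] rv [ 0.004  0.013 -0.001]
```

View pics/w3.png

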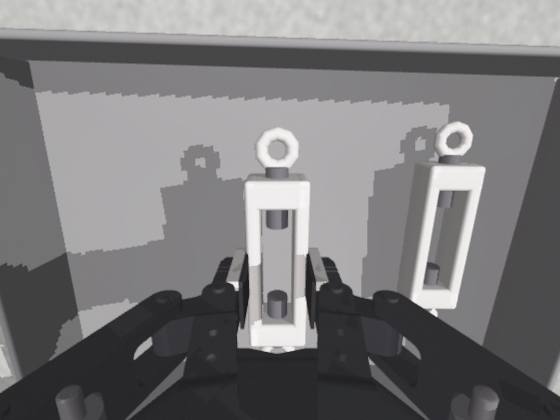

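The held turnbuckle (277,260) sits straight over the middle of the case, and the first one (445,235) lies flat inside.

```bash
python3 -m pendant '[[[0,0.3,1.4,0,0,0,10],[0,0,1.0,0,0,0,10],[0,0,0.5,0,0,0,10],[0,0,0,0,0,0,10],[0,0,0,0,0,0,45]]]'
python3 -m pendant '[[[0,0,0,0,0,0,45],[0,0,0,0,0,0,45],[0,0,-2.5,0,0,0,45],[0,0,-3.5,0,0,0,45],[0,0,-3.5,0,0,0,60]]]'
python3 -c "
from h import *
to([.626,.1445,.17],187)"
```

```text
time: 19.83
ee_pos: [0.5223, -0.2286, 0.0222]
tcp_rot: [179.9, 1.2, 176.6]
wrist_force: [1.5, -0.1, 0.2]
opening: 0.0378
time: 20.25
ee_pos: [0.5186, -0.2278, 0.1174]
tcp_rot: [179.8, 0.9, 176.6]
wrist_force: [0.3, 0.5, 0.6]
opening: 0.049
t=20.25 pos [ 0.5186 -0.2278  0.1174] rot [179.8   0.9 176.6] F [0.3 0.5 0.6] open 0.0490 | d(cm) [-8.58 37.82 -4.99] rv [ 0.002  0.016 -0.182]
```

```bash
python3 -m pendant '[[[0,3,-2.5,0,0,-0.03,75],[-0.8,3.4,-2.5,0,0,-0.03,75],[-0.8,3.4,0,0,0,-0.03,75],[-0.8,3.4,0,0,0,-0.03,75],[0,0,0,0,0,0,75]]]'
python3 - <<'E'
from h import *
from seg import seg
o=bot.get_obs();im=save('top','top2.png')
import seg as S
a=cv2.imread('pics/top2.png');b=np.zeros_like(a);b[160:225,220:262]=a[160:225,220:262]
b=cv2.resize(b,None,fx=1,fy=1);cv2.imwrite('pics/tmp.png',b)
K,C=cal('top')
for thr in(160,180,200):
    v,u=np.nonzero(b.min(2)>thr);D=(C[:3,:3]@np.linalg.solve(K,np.vstack([u,v,np.ones(len(u))]))).T
    P=((C[:3,3]+D*((.02-C[2,3])/D[:,2])[:,None])[:,:2]*1000).astype(np.float32);w,V=np.linalg.eigh(np.cov(P.T));r=cv2.minAreaRect(P)
    print(thr,len(u),np.round(r[0]),np.round(r[1]),P.mean(0),np.degrees(np.arctan(V[1,1]/V[0,1])))
for uv in((239,170),(242,210)): print(onplane('top',uv,.011))
o=bot.get_obs();cv2.imwrite('pics/w4.png',bot.camera('wrist')[:,:,::-1]);seg('pics/w4.png',o)
to([.626,.1445,.17],185)
cv2.imwrite('pics/w4c.png',np.hstack([cv2.resize(a[150:235,205:275],(400,485)),cv2.resize(cv2.imread('pics/w4.png'),(400,300))[:].copy() if 0 else cv2.copyMakeBorder(cv2.resize(cv2.imread('pics/w4.png'),(400,300)),0,185,0,0,cv2.BORDER_CONSTANT)]))
E
```

```text
time: 20.67
ee_pos: [0.5477, -0.0954, 0.185]
tcp_rot: [-179.7, 2.1, -176.6]
wrist_force: [0.5, -0.1, -0.0]
opening: 0.0642
160 178 [621. 148.] [130.  29.] [625.8071  148.88707] 2.156397523491733
180 35 [624. 148.] [81. 23.] [630.78485 146.83644] 3.1095553095592376
200 0 [0. 0.] [0. 0.] [nan nan] nan
[0.68219351 0.14898644 0.011     ]
[0.56597957 0.1423174  0.011     ]
[403. 138.] 71239 rect [565.1 -36.6] [379. 596.] yaw 53.7
[150. 149.] 1672 rect [ 520.6 -226.5] [36. 91.] yaw -4.0
[243. 156.] 1534 rect [ 519.8 -133.6] [30. 90.] yaw -4.2
[417. 385.] 838 rect [803.4 109.6] [47. 64.] yaw 71.4
t=20.77 pos [ 0.5469 -0.0986  0.1841] rot [-179.7    2.  -176.7] F [0.5 0.1 0.6] open 0.0637 | d(cm) [-9.22 23.83  1.59] rv [-0.007  0.035 -0.031]
  avg = a.mean(axis, **keepdims_kw)
  ret = um.true_divide(
<stdin>:10: RuntimeWarning: Degrees of freedom <= 0 for slice
  c *= np.true_divide(1, fact)
  c *= np.true_divide(1, fact)
<stdin>:11: RuntimeWarning: Mean of empty slice.
```

View pics/w4c.png

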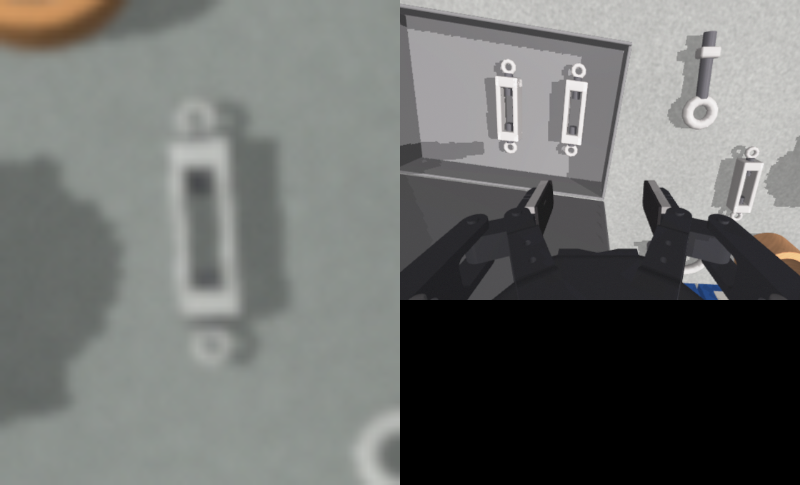

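Both packed turnbuckles lie in the case. T3 is at (241,190) in the top view, with its eyes at about (239,171) and (242,210).

```bash
python3 - <<'E'
from h import *
o=bot.get_obs()
for uv in((239.1,171),(242,210.4),(240.9,189.9)): print(onplane('top',uv,.011).round(4))
for uv in((493,214),(472,301)): print('w',onplane('wrist',uv,.011,o).round(4))
E
python3 -m pendant '[[[-0.5,3.0,0,0,0.03,-0.01,75],[-1.2,3.5,0,0,0,0,75],[-1.2,3.5,0,0,0,0,75],[-1.2,3.5,0,0,0,0,75],[-1.2,3.5,0,0,0,0,75]]]'
python3 -m pendant '[[[-0.5,3.3,0.5,0,0,0,75],[-0.5,2.2,0.5,0,0,0,75],[0,0,0,0,0,0,75]]]'
python3 -c "
from h import *
save('wrist','w5.png')
to([.624,.1455,.1],183)"
python3 seg.py pics/w5.png
```

```text
[0.6793 0.1487 0.011 ]
[0.5648 0.1423 0.011 ]
[0.624  0.1445 0.011 ]
w [0.5651 0.1418 0.011 ]
w [0.678  0.1482 0.011 ]
time: 21.18
ee_pos: [0.5899, 0.0689, 0.1849]
tcp_rot: [-179.4, 0.3, -177.1]
wrist_force: [-0.1, -0.4, -0.5]
opening: 0.0641
time: 21.43
ee_pos: [0.5992, 0.1287, 0.1732]
tcp_rot: [-179.5, 0.3, -177.2]
wrist_force: [0.7, 0.2, -0.3]
opening: 0.0639
t=21.48 pos [0.599  0.1271 0.1737] rot [-179.4    0.3 -177.2] F [-0.2 -0.  -0.2] open 0.0640 | d(cm) [-2.55  1.79  7.36] rv [-0.01   0.006 -0.003]
[ 10. 102.] 936 rect [ 520.7 -127.6] [22. 91.] yaw -8.1
[201.  95.] 1267 rect [508.4  50.6] [43. 45.] yaw -84.1
[294. 215.] 1227 rect [622.3 145.7] [89. 28.] yaw 2.7
[239. 327.] 652 rect [762.2  85.9] [76. 38.] yaw 76.2
```

View pics/w5.png

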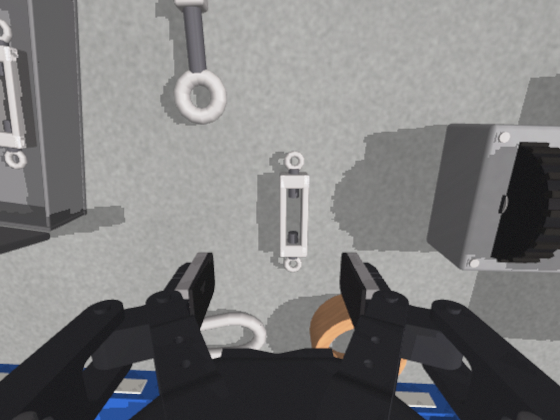

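All three measurements give T3 at (0.622, 0.1455) with yaw 3°. Going down.

```bash
python3 -m pendant '[[[-2.2,1.7,2,-0.01,0,0,75],[0,0,3.2,0,0,0,75],[0,0,3.2,0,0,0,75],[0,0,2.5,0,0,0,75],[0,0,0,0,0,0,75]]]'
python3 -c "
from h import *
to([.6225,.1455,.006],182.9)"
```

```text
time: 21.9
ee_pos: [0.6244, 0.137, 0.0636]
tcp_rot: [-180.0, 0.6, -177.6]
wrist_force: [-1.4, -0.8, 0.1]
opening: 0.0644
t=21.90 pos [0.6244 0.137  0.0636] rot [-180.     0.6 -177.6] F [-1.4 -0.8  0.1] open 0.0644 | d(cm) [0.21 0.86 5.76] rv [-0.001  0.01  -0.009]
```

```bash
python3 -m pendant '[[[0.2,0.9,1.5,0,0.01,-0.01,75],[0,0,2.4,0,0,0,75],[0,0,1.3,0,0,0,75],[0,0,0.3,0,0,0,75],[0,0,0,0,0,0,75]]]'
python3 -c "
from h import *
to([.6225,.1455,.006],182.9)"
```

```text
time: 22.32
ee_pos: [0.624, 0.1421, 0.0107]
tcp_rot: [-180.0, 0.2, -177.3]
wrist_force: [0.7, 0.3, -0.2]
opening: 0.0639
t=22.32 pos [0.624  0.1421 0.0107] rot [-180.     0.2 -177.3] F [ 0.7  0.3 -0.2] open 0.0639 | d(cm) [0.14 0.34 0.47] rv [-0.001  0.003 -0.004]
```

```bash
python3 -m pendant '[[[0.1,0.3,0.5,0,0,0,75],[0,0,0,0,0,0,10],[0,0,0,0,0,0,10],[0,0,0,0,0,0,10],[0,0,0,0,0,0,10]]]' 80
python3 -m pendant '[[[0,0,0,0,0,0,10],[0,0,-2,0,0,0,10],[0,0,-3.5,0,0,0,10],[0,0,-3.5,0,0,0,10],[0,0,-4,0,0,0,10]]]' 
python3 -c "
from h import *
to([.513,-.318,.14],176.5)"
```

```text
time: 22.73
ee_pos: [0.625, 0.1459, 0.0105]
tcp_rot: [180.0, 0.5, -177.3]
wrist_force: [-0.0, -0.5, -3.3]
opening: 0.0276
time: 23.15
ee_pos: [0.6183, 0.1446, 0.1324]
tcp_rot: [-179.8, -0.7, -177.3]
wrist_force: [1.0, 0.4, -2.7]
opening: 0.0276
t=23.15 pos [0.6183 0.1446 0.1324] rot [-179.8   -0.7 -177.3] F [ 1.   0.4 -2.7] open 0.0276 | d(cm) [ 12.71 -45.72  -0.47] rv [-0.004 -0.011  0.108]
```

```bash
python3 -m pendant '[[[2.5,-1,-0.3,0,0,0.02,10],[3.5,-2,-0.3,0,0,0.02,10],[3,-3,-0.3,0,0,0.02,10],[1.5,-3.5,0,0,0,0.02,10],[1,-3.5,0,0,0,0.02,10]]]'
python3 -m pendant '[[[0,-3.5,0,0,0,0,10],[0,-3.5,0,0,0,0,10],[0,-3.5,0,0,0,0,10],[0,-3.5,0,0,0,0,10],[0,-3.5,0,0,0,0,10]]]' 
python3 -c "
from h import *
to([.513,-.318,.14],176.5)"
```

```text
time: 23.57
ee_pos: [0.5066, 0.0161, 0.1533]
tcp_rot: [179.9, 0.5, 177.2]
wrist_force: [1.6, -0.6, -3.2]
opening: 0.0277
time: 23.98
ee_pos: [0.4934, -0.1655, 0.1549]
tcp_rot: [179.9, 0.6, 177.3]
wrist_force: [1.9, -0.1, -2.6]
opening: 0.0275
t=23.98 pos [ 0.4934 -0.1655  0.1549] rot [179.9   0.6 177.3] F [ 1.9 -0.1 -2.6] open 0.0275 | d(cm) [ -2.65 -15.14   1.49] rv [0.002 0.011 0.015]
```

```bash
python3 -m pendant '[[[-0.4,-3.3,0,0,0,0.01,10],[-0.4,-3.3,0,0,0,0,10],[-0.4,-3.3,0,0,0,0,10],[-0.4,-3,0.5,0,0,0,10],[-0.4,-2.5,0.5,0,0,0,10]]]'
python3 -m pendant '[[[0,0,0,0,0,0,10],[0,0,2,0,0,0,10],[0,0,2,0,0,0,10]]]' 
python3 -c "
from h import *
to([.513,-.318,.017],176.5)"
```

```text
time: 24.4
ee_pos: [0.5025, -0.3306, 0.1458]
tcp_rot: [180.0, 0.8, 176.6]
wrist_force: [0.7, 0.6, -2.6]
opening: 0.0273
time: 24.65
ee_pos: [0.5033, -0.3379, 0.1062]
tcp_rot: [-179.8, 0.9, 176.2]
wrist_force: [-0.2, 0.4, -3.8]
opening: 0.028
t=24.65 pos [ 0.5033 -0.3379  0.1062] rot [-179.8    0.9  176.2] F [-0.2  0.4 -3.8] open 0.0280 | d(cm) [-0.69  2.07  8.93] rv [-0.003  0.016 -0.005]
```

```bash
python3 -m pendant '[[[-0.8,2.1,0,0,0.015,0,10],[0,0,3,0,0,0,10],[0,0,2.5,0,0,0,10],[0,0,1.5,0,0,0,10],[0,0,0,0,0,0,10]]]' 
python3 -c "
from h import *
to([.513,-.318,.017],176.5)"
```

```text
time: 25.07
ee_pos: [0.5107, -0.3158, 0.0286]
tcp_rot: [-180.0, -0.3, 176.1]
wrist_force: [-0.2, 0.0, -2.5]
opening: 0.0277
t=25.07 pos [ 0.5107 -0.3158  0.0286] rot [-180.    -0.3  176.1] F [-0.2  0.  -2.5] open 0.0277 | d(cm) [-0.25 -0.21  1.16] rv [ 0.    -0.005 -0.007]
```

```bash
python3 -m pendant '[[[0,0,1,0,0,0,10],[0,0,0.3,0,0,0,10],[0,0,0,0,0,0,42],[0,0,0,0,0,0,42],[0,0,0,0,0,0,42]]]' 
python3 -m pendant '[[[0,0,0,0,0,0,42],[0,0,-2.5,0,0,0,42],[0,0,-3.5,0,0,0,42],[0,0,-3.5,0,0,0,42],[3,0,-3.5,0,0,0,42]]]' 
python3 -m pendant '[[[3,1,-3.5,0,0,0,42],[3,3,-3.5,0,0,0,42],[3,3,-3.5,0,0,0,42],[3,3,-3.5,0,0,0,42]]]' 
python3 -c "
from h import *
save('wrist','w6.png');save('top','top3.png')
a=cv2.imread('pics/w6.png');b=cv2.imread('pics/top3.png');cv2.imwrite('pics/j2.png',cv2.resize(np.hstack([a,b]),(800,300)))
to([.63,-.234,.36],86)"
```

```text
time: 25.48
ee_pos: [0.5119, -0.3163, 0.018]
tcp_rot: [-179.9, -0.1, 176.1]
wrist_force: [0.2, 0.6, 0.4]
opening: 0.0362
time: 25.9
ee_pos: [0.486, -0.3134, 0.1441]
tcp_rot: [179.9, -0.4, 176.2]
wrist_force: [1.6, -1.5, 0.4]
opening: 0.0358
time: 26.23
ee_pos: [0.396, -0.2327, 0.2599]
tcp_rot: [-179.8, 0.0, 176.0]
wrist_force: [0.0, -0.2, 1.6]
opening: 0.036
t=26.33 pos [ 0.3961 -0.2319  0.2645] rot [-179.6    0.4  176.1] F [ 0.6 -1.5  1. ] open 0.0359 | d(cm) [-23.42   1.34  -9.4 ] rv [1.000e-03 1.000e-02 1.572e+00]
```

View pics/j2.png

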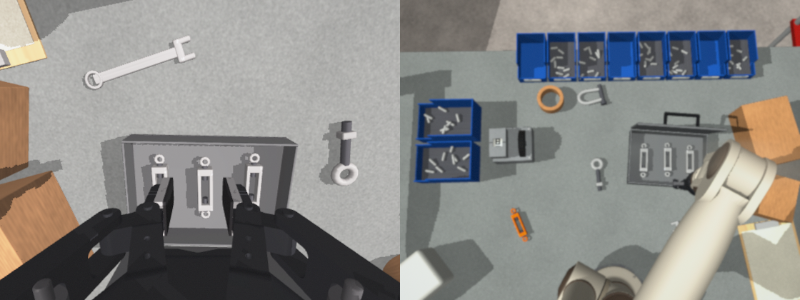

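All three turnbuckles show in the case: left picture at (160,175), (205,185) and (252,175). The eye bolt, shackle and tape are undisturbed. Next I rotate to yaw 86 at height and measure the bar.

```bash
python3 -m pendant '[[[0,0,-2.5,0,0,0.12,35],[0,0,-2.5,0,0,0.12,35],[0,0,-2.5,0,0,0.12,35],[0,0,-2.5,0,0,0.12,35],[0,0,0,0,0,0.12,35]]]' >/dev/null
python3 -m pendant '[[[0,0,0,0,0,0.12,35],[0,0,0,0,0,0.12,35],[0,0,0,0,0,0.12,35],[0,0,0,0,0,0.12,35],[0,0,0,0,0,0.12,35]]]' >/dev/null
python3 -m pendant '[[[0,0,0,0,0,0.12,35],[0,0,0,0,0,0.12,35],[0,0,0,0,0,0.08,35],[0,0,0,0,0,0,35]]]'
python3 - <<'E'
from h import *
bot.camera('top');d=bot.mark_of('top','lid_handle')
for x in d: print(x['confidence'],x['uv'],onplane('top',x['uv'],.26))
o=bot.get_obs();save('wrist','w7.png')
for x in bot.mark_of('wrist','lid_handle'): print(x['confidence'],x['uv'],onplane('wrist',x['uv'],.26,o))
print(proj('wrist',[.639,-.233,.26],o));to([.635,-.233,.36],86)
E
```

```text
time: 27.5
ee_pos: [0.3957, -0.2321, 0.3798]
tcp_rot: [178.3, 1.0, 85.3]
wrist_force: [0.3, 0.2, 0.6]
opening: 0.0299
0.25 [368.6, 224.0] [ 0.48236338 -0.16149682  0.26      ]
0.6 [526.9, 178.8] [ 0.62749344 -0.22949858  0.26      ]
[538.70560603 181.55718881]
t=27.70 pos [ 0.3956 -0.2319  0.3795] rot [178.4   1.   85.7] F [-0.  -0.1 -0.7] open 0.0293 | d(cm) [ 1.74 23.81  2.61] rv [ 0.028  0.017 -0.006]
```

```bash
python3 -m pendant '[[[0.1,3.3,0,0.028,0.017,0,35],[0,3.8,0,0,0,0,35],[0,3.8,0,0,0,0,35],[0,3.8,0,0,0,0,35],[0,3.5,0,0,0,0,35]]]' 
python3 -m pendant '[[[0,0,0,0,0,0,35]]]'
python3 - <<'E'
from h import *
o=bot.get_obs();save('wrist','w8.png')
for x in bot.mark_of('wrist','lid_handle'): print(x['confidence'],x['uv'],onplane('wrist',x['uv'],.26,o))
print(proj('wrist',[.639,-.233,.26],o));to([.637,-.233,.36],86)
E
```

```text
time: 28.12
ee_pos: [0.5743, -0.2429, 0.3855]
tcp_rot: [179.7, 0.2, 86.0]
wrist_force: [1.3, -1.0, 1.2]
opening: 0.0295
time: 28.2
ee_pos: [0.581, -0.2437, 0.3783]
tcp_rot: [-179.9, -0.0, 86.3]
wrist_force: [0.5, 0.3, -3.6]
opening: 0.0301
0.74 [337.3, 187.1] [ 0.63515079 -0.23122496  0.26      ]
[341.62971117 188.77000413]
t=28.30 pos [ 0.5764 -0.2431  0.3821] rot [1.799e+02 1.000e-01 8.620e+01] F [-0.3  0.3  0.3] open 0.0300 | d(cm) [1.42 5.98 2.21] rv [0.001 0.001 0.003]
```

View pics/w8.png

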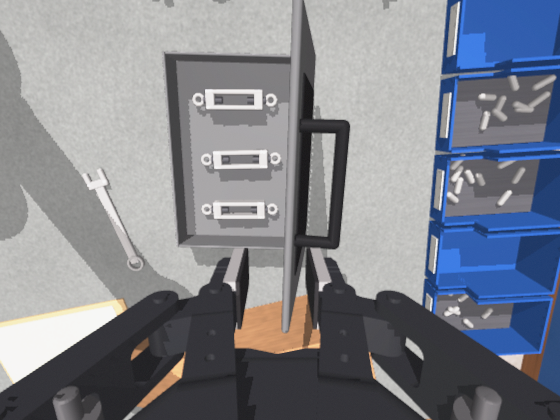

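The bar centre at (340,185) is at about x = 0.636. The lid edge at (293,150) leaves a gap for the near finger, and the three turnbuckles lie flat inside.

```bash
python3 -m pendant '[[[0.5,2,0,0,0,0,35],[0.6,2.2,0,0,0,0,35],[0,1.6,0.5,0,0,0,35],[0,0,1,0,0,0,35],[0,0,0,0,0,0,35]]]' 
python3 -c "
from h import *
to([.636,-.232,.3],86)"
```

```text
time: 28.72
ee_pos: [0.6283, -0.2346, 0.3643]
tcp_rot: [-179.7, -0.0, 86.4]
wrist_force: [-1.1, 0.3, 0.7]
opening: 0.0299
t=28.72 pos [ 0.6283 -0.2346  0.3643] rot [-179.7   -0.    86.4] F [-1.1  0.3  0.7] open 0.0299 | d(cm) [0.3  0.79 6.43] rv [-0.006 -0.     0.007]
```

```bash
python3 -m pendant '[[[0.2,0.8,0,-0.005,0,0,35],[0,0,2,0,0,0,35],[0,0,2,0,0,0,35],[0,0,1.5,0,0,0,35],[0,0,0,0,0,0,35]]]' 
python3 -c "
from h import *
to([.636,-.232,.241],86)"
```

```text
time: 29.13
ee_pos: [0.6342, -0.2349, 0.3208]
tcp_rot: [179.0, 0.3, 86.5]
wrist_force: [-1.1, 0.3, -0.3]
opening: 0.0298
t=29.13 pos [ 0.6342 -0.2349  0.3208] rot [179.    0.3  86.5] F [-1.1  0.3 -0.3] open 0.0298 | d(cm) [0.34 0.02 7.98] rv [0.018 0.006 0.009]
```

```bash
python3 -m pendant '[[[0.2,0.1,2,0.017,0,0,35],[0,0.1,1.5,0,0,0,35],[0,0,0,0,0,0,35]]]' 
python3 -c "
from h import *
to([.636,-.232,.241],86)"
```

```text
time: 29.38
ee_pos: [0.6333, -0.2336, 0.2958]
tcp_rot: [179.3, 0.5, 86.5]
wrist_force: [0.3, -0.7, -0.2]
opening: 0.0298
t=29.38 pos [ 0.6333 -0.2336  0.2958] rot [179.3   0.5  86.5] F [ 0.3 -0.7 -0.2] open 0.0298 | d(cm) [0.23 0.19 5.49] rv [0.011 0.009 0.009]
```

```bash
python3 -m pendant '[[[0.1,0.3,1,0.01,0,0,35],[0,0.1,1.5,0,0,0,35],[0,0.1,1.5,0,0,0,35],[0,0,1,0,0,0,35],[0,0,0,0,0,0,35]]]' 
python3 -c "
from h import *
to([.636,-.232,.241],86)"
```

```text
time: 29.8
ee_pos: [0.6383, -0.2343, 0.2571]
tcp_rot: [179.2, 0.8, 86.5]
wrist_force: [0.5, 0.3, -0.1]
opening: 0.0296
t=29.80 pos [ 0.6383 -0.2343  0.2571] rot [179.2   0.8  86.5] F [ 0.5  0.3 -0.1] open 0.0296 | d(cm) [ 0.23 -0.26  1.6 ] rv [0.014 0.014 0.009]
```

```bash
python3 -m pendant '[[[0,-0.2,1,0.01,0,0,35],[0,0,0.7,0,0,0,35],[0,0,0,0,0,0,35],[0,0,0,0,0,0,0],[0,0,0,0,0,0,0]]]' 40
python3 -m pendant '[[[0,0,0,0,0,0,0],[0,0,0,0,0,0,0],[0,0,0,0,0,0,0]]]' 
python3 -c "
from h import *
to([.636,-.232,.241],86)"
```

```text
time: 30.22
ee_pos: [0.6368, -0.2348, 0.2436]
tcp_rot: [179.6, 0.9, 86.5]
wrist_force: [0.6, -0.1, -5.7]
opening: 0.0103
time: 30.47
ee_pos: [0.6368, -0.2348, 0.2436]
tcp_rot: [179.6, 0.9, 86.5]
wrist_force: [0.0, 0.2, -1.3]
opening: 0.01
t=30.47 pos [ 0.6368 -0.2348  0.2436] rot [179.6   0.9  86.5] F [ 0.   0.2 -1.3] open 0.0100 | d(cm) [ 0.28 -0.1   0.26] rv [0.007 0.015 0.008]
```

```bash
python3 -m pendant '[[[0,-1.0,-0.05,0,0,0,0],[0,-1.36,0.0,0,0,0,0],[0,-1.36,0.1,0,0,0,0],[0,-1.34,0.2,0,0,0,0],[0,-1.32,0.3,0,0,0,0]]]' 50
python3 -c "
from h import *
o=bot.get_obs();x,y,z=o['ee_pos'];print(o['ee_pos'],o['tcp_rot'],o['wrist_force']);g=np.array([.621-x,z+.019-.055]);print(np.hypot(*g),np.degrees(np.arctan2(g[1],g[0])))"
```

```text
time: 30.88
ee_pos: [0.5778, -0.2294, 0.2397]
tcp_rot: [178.8, 0.7, 86.6]
wrist_force: [5.0, 1.9, -4.3]
opening: 0.0097
[ 0.57780601 -0.22941423  0.23969394] [178.82782939   0.73476036  86.57178404] [ 4.9505205   1.90451912 -4.27039059]
0.20822330022349053 78.0275868795792
```

```bash
python3 -m pendant '[[[0,-1.3,0.6,0,0,0,0],[0,-1.29,0.7,0,0,0,0],[0,-1.25,0.75,0,0,0,0],[0,-1.2,0.8,0,0,0,0],[0,-1.15,0.8,0,0,0,0]]]' 50
cat > arc.py <<'E'
from h import *
o=bot.get_obs();x,y,z=o['ee_pos'];c=(.621-x)/.1955;f=np.arccos(c);print(o['ee_pos'].round(4),o['tcp_rot'].round(1),o['wrist_force'].round(1),'phi',np.degrees(f).round(1),'theta',(f-.238).round(3),'bar above tip',(.055+.1955*np.sin(f)-z).round(4))
E
python3 arc.py
```

```text
time: 31.3
ee_pos: [0.5189, -0.2241, 0.2123]
tcp_rot: [177.4, 0.8, 86.6]
wrist_force: [3.3, 3.2, 2.0]
opening: 0.0098
[ 0.5189 -0.2241  0.2123] [177.4   0.8  86.6] [3.3 3.2 2. ] phi 58.5 theta 0.783 bar above tip 0.0094
```

```bash
python3 -m pendant '[[[0,-1.13,0.85,0.01,0,0,0],[0,-1.08,0.95,0.01,0,0,0],[0,-1.02,1.0,0.01,0,0,0],[0,-0.95,1.05,0.01,0,0,0],[0,-0.88,1.1,0.01,0,0,0]]]' 
python3 arc.py
```

```text
time: 31.72
ee_pos: [0.4708, -0.2206, 0.1684]
tcp_rot: [179.3, 0.8, 86.7]
wrist_force: [5.5, -0.6, -0.1]
opening: 0.0094
[ 0.4708 -0.2206  0.1684] [179.3   0.8  86.7] [ 5.5 -0.6 -0.1] phi 39.8 theta 0.457 bar above tip 0.0118
```

```bash
python3 -m pendant '[[[0,-0.53,0.7,0,0,0,0],[0,-0.5,0.72,0,0,0,0],[0,-0.47,0.75,0,0,0,0],[0,-0.44,0.76,0,0,0,0],[0,-0.41,0.78,0,0,0,0]]]' 
python3 arc.py
```

```text
time: 32.13
ee_pos: [0.4493, -0.219, 0.1331]
tcp_rot: [178.7, 0.8, 86.7]
wrist_force: [2.5, 4.0, 2.7]
opening: 0.01
[ 0.4493 -0.219   0.1331] [178.7   0.8  86.7] [2.5 4.  2.7] phi 28.6 theta 0.261 bar above tip 0.0155
```

```bash
python3 -m pendant '[[[0,-0.36,0.7,0,0,0,0],[0,-0.33,0.7,0,0,0,0],[0,-0.3,0.6,0,0,0,0],[0,-0.25,0.6,0,0,0,0],[0,-0.2,0.5,0,0,0,0]]]' 
python3 arc.py
```

```text
time: 32.55
ee_pos: [0.4365, -0.2178, 0.0995]
tcp_rot: [178.3, 0.7, 86.7]
wrist_force: [4.0, 3.0, 2.1]
opening: 0.0099
[ 0.4365 -0.2178  0.0995] [178.3   0.7  86.7] [4.  3.  2.1] phi 19.3 theta 0.099 bar above tip 0.02
```

```bash
python3 -m pendant '[[[0,-0.15,0.5,0,0,0,0],[0,-0.12,0.5,0,0,0,0],[0,-0.1,0.4,0,0,0,0],[0,-0.05,0.3,0,0,0,0]]]' 
python3 arc.py
```

```text
time: 32.88
ee_pos: [0.4354, -0.2178, 0.094]
tcp_rot: [177.5, 0.8, 86.8]
wrist_force: [-4.4, 7.3, 19.4]
opening: 0.0097
[ 0.4354 -0.2178  0.094 ] [177.5   0.8  86.8] [-4.4  7.3 19.4] phi 18.3 theta 0.081 bar above tip 0.0223
```

```bash
python3 -m pendant '[[[0,0,0.4,0,0,0,0],[0,0,0.4,0,0,0,0]]]' 
python3 arc.py
python3 - <<'E'
from h import *
save('scene','s2.png',(20,150,270,370),3)
for d in bot.mark_of('scene','lid_handle'): print(d)
for t in(0,.05,.1,.15): 
    f=t+.238;print(t,proj('scene',[.621-.1955*np.cos(f),-.219,.055+.1955*np.sin(f)]).round(1))
E
```

```text
time: 33.05
ee_pos: [0.4355, -0.2178, 0.0938]
tcp_rot: [177.2, 1.0, 86.7]
wrist_force: [-14.8, 11.7, 41.9]
opening: 0.01
[ 0.4355 -0.2178  0.0938] [177.2   1.   86.7] [-14.8  11.7  41.9] phi 18.4 theta 0.083 bar above tip 0.0229
0 [126.1 223. ]
0.05 [124.8 220.9]
0.1 [123.6 219. ]
0.15 [122.5 217.3]
```

View pics/s2.png

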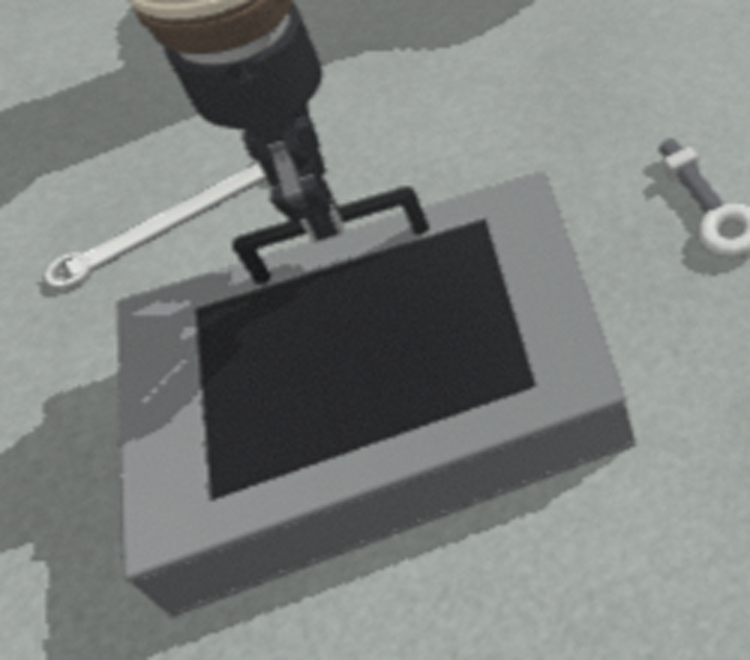

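The lid has come down on its stop: the upward force climbs at constant height and the bar projects at about 0 rad. I let go.

```bash
python3 -m pendant '[[[0,0,0,0,0,0,50],[0,0,0,0,0,0,50],[0,0,-1,0,0,0,50],[0,0,-2.5,0,0,0,50],[0,0,-3.5,0,0,0,50]]]' 
python3 -m pendant '[[[0,0,-3.5,0,0,0,50],[0,0,-3.5,0,0,0,50],[2,-2,-3,0,0,0,50],[3,-2,-2,0,0,0,50],[3,-2,0,0,0,0,50]]]'
python3 - <<'E'
from h import *
im=bot.camera('scene')[:,:,::-1];cv2.imwrite('pics/s3.png',im)
for d in bot.mark_of('scene','lid_handle'): print(d)
t=bot.camera('top')[:,:,::-1];cv2.imwrite('pics/t3.png',t)
for d in bot.mark_of('top','lid_handle'): print(d)
for t in(0,.05,.1): 
    f=t+.238;print(t,*[proj(c,[.621-.1955*np.cos(f),-.221,.055+.1955*np.sin(f)]).round(1) for c in('scene','top')])
cv2.imwrite('pics/s3c.png',np.hstack([cv2.resize(im[180:350,40:240],(500,425)),cv2.resize(cv2.imread('pics/t3.png')[170:280,120:190],(270,425))]))
to([.5,.1,.2],0)
E
```

```text
time: 33.57
ee_pos: [0.4271, -0.2159, 0.1594]
tcp_rot: [178.0, 0.9, 86.8]
wrist_force: [0.4, -0.0, -0.2]
opening: 0.0427
time: 33.98
ee_pos: [0.3664, -0.1331, 0.2834]
tcp_rot: [178.2, 1.1, 86.5]
wrist_force: [0.9, 0.1, 0.1]
opening: 0.0431
{'uv': [125.2, 224.5], 'confidence': 0.72}
{'uv': [379.1, 249.0], 'confidence': 0.87}
0 [125.1 223.3] [380.  251.7]
0.05 [123.8 221.3] [380.8 250.3]
0.1 [122.6 219.4] [381.5 248.8]
t=34.18 pos [ 0.3665 -0.1329  0.2801] rot [178.3   1.1  86.7] F [ 0.9  0.2 -0.3] open 0.0429 | d(cm) [24.17 11.74  7.92] rv [ 0.038 -0.008  1.513]
```

View pics/s3c.png

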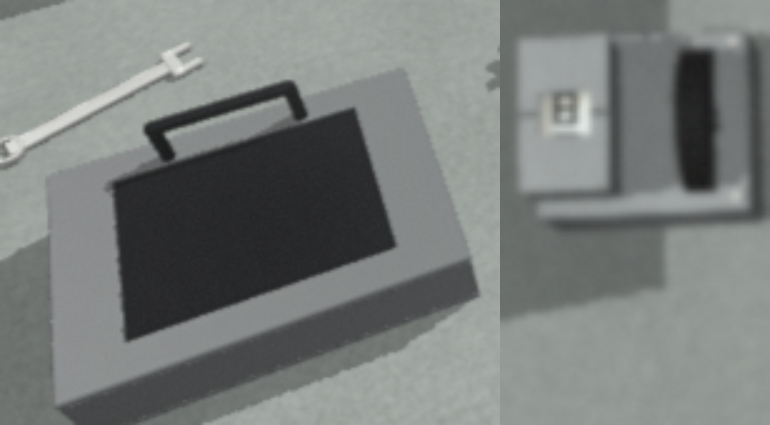

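The lid reads as shut: in the scene view the handle is at the 0 rad pixel, and in the top view within 3 px of it. The counter window seems to show an 8 or 6. I turn the tool to yaw −177 and go over the counter.

```bash
python3 -m pendant '[[[3,1,0,0.03,0,-0.12,45],[0,0,0,0,0,-0.12,45],[0,0,0,0,0,-0.12,45],[0,0,0,0,0,-0.12,45],[0,0,0,0,0,-0.12,45]]]' >/dev/null
python3 -m pendant '[[[0,0,0,0,0,-0.12,45],[0,0,0,0,0,-0.12,45],[0,0,0,0,0,-0.12,45],[0,0,0,0,0,-0.12,45],[0,0,0,0,0,-0.12,45]]]' >/dev/null
python3 -m pendant '[[[0,0,0,0,0,-0.12,45],[0,0,0,0,0,-0.12,45],[0,0,0,0,0,-0.12,45],[0,0,0,0,0,0,45]]]'
python3 -c "
from h import *
to([.583,.33,.24],182.5)"
```

```text
time: 35.35
ee_pos: [0.3834, -0.1133, 0.2658]
tcp_rot: [-178.8, -1.8, 179.4]
wrist_force: [-0.1, -0.2, 0.2]
opening: 0.0387
t=35.35 pos [ 0.3834 -0.1133  0.2658] rot [-178.8   -1.8  179.4] F [-0.1 -0.2  0.2] open 0.0387 | d(cm) [-19.54  44.58   1.06] rv [-0.019 -0.032 -0.054]
```

```bash
python3 -m pendant '[[[-1.5,3.4,0,-0.02,-0.03,-0.05,45],[-1.5,3.4,0,0,0,0,45],[-1.5,3.4,0,0,0,0,45],[-1.5,3.4,0,0,0,0,45],[-1.5,3.4,0,0,0,0,45]]]' 
python3 -m pendant '[[[-1.5,3.4,0,0,0,0,45],[-1.5,3.4,0,0,0,0,45],[-1.5,3.4,0,0,0,0,45],[-1.5,3.4,0,0,0,0,45],[-1.5,3.4,0,0,0,0,45]]]' 
python3 -m pendant '[[[-1.2,2.5,0,0,0,0,45],[0,0,0,0,0,0,45]]]'
python3 - <<'E'
from h import *
o=bot.get_obs();save('wrist','w9.png')
for n,z in(('wheel_axis',.062),('window',.113)):
    for x in bot.mark_of('wrist',n): print(n,x['confidence'],x['uv'],onplane('wrist',x['uv'],z,o))
to([.583,.33,.24],182.5)
E
```

```text
time: 35.77
ee_pos: [0.4579, 0.0558, 0.2605]
tcp_rot: [-179.9, -0.4, -179.7]
wrist_force: [0.8, -0.6, 0.8]
opening: 0.0383
time: 36.18
ee_pos: [0.5384, 0.2326, 0.2543]
tcp_rot: [-179.7, -0.7, 178.8]
wrist_force: [0.9, -0.4, 0.3]
opening: 0.0382
time: 36.35
ee_pos: [0.5538, 0.2633, 0.2485]
tcp_rot: [-179.6, -1.0, 178.4]
wrist_force: [0.8, -0.3, -0.1]
opening: 0.0386
wheel_axis 0.89 [336.2, 216.2] [0.58483956 0.33008182 0.062     ]
window 0.56 [433.5, 227.1] [0.58288129 0.41615018 0.113     ]
t=36.50 pos [0.5523 0.2592 0.2506] rot [-179.6   -0.9  178.4] F [-0.   0.9  0.6] open 0.0383 | d(cm) [-2.89  7.17  0.96] rv [-0.007 -0.016 -0.071]
```

View pics/w9.png

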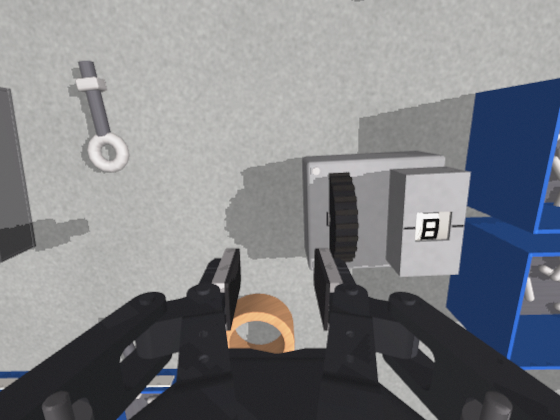

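The window shows an "8", seen inverted at (430,228), so the wheel must go back by about 3.14 rad. I will grip the disc from above and swing the tool about the axle in strokes.

```bash
python3 -m pendant '[[[-1.5,2.5,0,0,0.05,-0.05,48],[-1.5,2.4,0.5,0,0.12,0,48],[-1.5,2,0.5,0,0.12,0,48],[-1,0,0.5,0,0.12,0,48],[0,0,0,0,0.1,0,48]]]'
cat > wh.py <<'E'
from h import *
import sys
C=np.array([.584,.330,.062])
o=bot.get_obs();r=R.from_euler('xyz',o["tcp_rot"],degrees=True);z=-r.as_matrix()[:,2];a=np.arctan2(z[0],z[2])
d=o['ee_pos']-C;al=np.arctan2(d[0],d[2]);rho=float(sys.argv[1]);an=float(sys.argv[2]) if len(sys.argv)>2 else a
t=C+rho*np.array([np.sin(an),0,np.cos(an)])
T=R.from_euler('xyz',[0,np.degrees(an),0],degrees=True)*R.from_euler('xyz',[180,0,181.5],degrees=True)
print('t',round(o['time'],2),o['ee_pos'].round(4),'tilt',a.round(3),'polar',al.round(3),'rho',np.hypot(d[0],d[2]).round(4),'F',o['wrist_force'].round(1),'open',o['opening'].round(4),'d',(r.inv().apply(t-o['ee_pos'])*100).round(2),'rv',(r.inv()*T).as_rotvec().round(3),'q',o['q'].round(0))
E
python3 wh.py .1 0.5
```

```text
time: 36.92
ee_pos: [0.5857, 0.3039, 0.2453]
tcp_rot: [-179.6, -18.6, -179.2]
wrist_force: [1.9, 1.2, 0.2]
opening: 0.0408Traceback (most recent call last):
  File "wh.py", line 8, in <module>
    print('t',round(o['time'],2),o['ee_pos'].round(4),'tilt',a.round(3),'polar',al.round(3),'rho',np.hypot(d[0],d[2]).round(4),'F',o['wrist_force'].round(1),'open',o['opening'].round(4),'d',(r.inv().apply(t-o['ee_pos'])*100).round(2),'rv',(r.inv()*T).as_rotvec().round(3),'q',o['q'].round(0))
                                                                                                                                                                    ^^^^^^^^^^^^^^^^^^
AttributeError: 'float' object has no attribute 'round'
```

```bash
sed -i "s/o\['opening'\].round(4)/round(o['opening'],4)/" wh.py; python3 wh.py .1 0.5
```

```text
t 36.92 [0.5857 0.3039 0.2453] tilt 0.324 polar 0.009 rho 0.1833 F [1.9 1.2 0.2] open 0.0408 d [-7.46  2.59  7.55] rv [-0.015  0.176 -0.014] q [ 24.  47.  67. 127.   7.  22.]
```

```bash
python3 -m pendant '[[[-1,1.2,2,0,-0.04,0,48],[-1,1.2,2,0,-0.04,0,48],[0,0.2,2,0,-0.04,0,48],[0,0,0,0,0,0,48]]]'; python3 wh.py .1 0.2
```

```text
time: 37.25
ee_pos: [0.6004, 0.326, 0.1573]
tcp_rot: [-178.8, -13.3, 179.7]
wrist_force: [-1.0, 0.7, -2.8]
opening: 0.0411
t 37.25 [0.6004 0.326  0.1573] tilt 0.232 polar 0.17 rho 0.0967 F [-1.   0.7 -2.8] open 0.0411 d [-0.28  0.4  -0.35] rv [-0.02  -0.032 -0.03 ] q [ 26.  39.  44. 108.   5.  26.]
```

Now lower onto the disc at a tilt of about 0.22, keeping TCP radius 30 mm.

```bash
python3 -m pendant '[[[-0.4,0.4,1,-0.02,0,-0.03,48],[0,0,2,0,0,0,48],[0,0,2,0,0,0,48],[0,0,1,0,0,0,48],[0,0,0,0,0,0,48]]]'; python3 wh.py .03
```

```text
time: 37.67
ee_pos: [0.5921, 0.323, 0.1073]
tcp_rot: [179.5, -13.1, -179.1]
wrist_force: [-0.2, -0.1, 0.6]
opening: 0.0409
t 37.67 [0.5921 0.323  0.1073] tilt 0.229 polar 0.178 rho 0.046 F [-0.2 -0.1  0.6] open 0.0409 d [-0.24  0.69  1.6 ] rv [ 0.006  0.    -0.011] q [ 26.  35.  33. 100.   6.  25.]
```

```bash
python3 -m pendant '[[[-0.2,0.7,0.3,0,0,0,48],[0,0,1.2,0,0,0,48],[0,0,0,0,0,0,10],[0,0,0,0,0,0,10],[0,0,0,0,0,0,10]]]' 30; python3 wh.py .03
```

```text
time: 38.08
ee_pos: [0.595, 0.331, 0.1036]
tcp_rot: [179.0, -12.6, -179.3]
wrist_force: [-2.9, -2.0, -21.2]
opening: 0.0208
t 38.08 [0.595  0.331  0.1036] tilt 0.22 polar 0.258 rho 0.043 F [ -2.9  -2.  -21.2] open 0.0208 d [ 0.17 -0.12  1.3 ] rv [ 0.015  0.    -0.014] q [26. 35. 33. 99.  6. 25.]
```

```bash
python3 -m pendant '[[[0,0,0,0,0,0,45],[0,0,0,0,0,0,45],[0.1,0,1,0,0,0,45],[0,0,0.8,0,0,0,45],[0,0,0,0,0,0,45]]]' 30; python3 wh.py .03
```

```text
time: 38.5
ee_pos: [0.5931, 0.332, 0.0921]
tcp_rot: [178.8, -12.2, -179.3]
wrist_force: [-0.1, -0.4, -0.6]
opening: 0.0385
t 38.5 [0.5931 0.332  0.0921] tilt 0.212 polar 0.292 rho 0.0314 F [-0.1 -0.4 -0.6] open 0.0385 d [ 0.25 -0.2   0.13] rv [ 0.018  0.    -0.015] q [27. 34. 31. 97.  6. 25.]
```

```bash
python3 -m pendant '[[[0.1,0,0,0,0,0,10],[0,0,0,0,0,0,10],[0,0,0,0,0,0,10],[0,0,0,0,0,0,10]]]' 40; python3 wh.py .03
python3 -m pendant '[[[0.36,0,0,0,-0.12,0,10],[0.36,0,0,0,-0.12,0,10],[0.36,0,0,0,-0.12,0,10],[0.36,0,0,0,-0.12,0,10],[0.36,0,0,0,-0.12,0,10]]]'; python3 wh.py .03
```

```text
time: 38.83
ee_pos: [0.5923, 0.3312, 0.0935]
tcp_rot: [178.9, -12.1, -179.3]
wrist_force: [0.1, -0.2, -4.6]
opening: 0.0213
t 38.83 [0.5923 0.3312 0.0935] tilt 0.212 polar 0.257 rho 0.0326 F [ 0.1 -0.2 -4.6] open 0.0213 d [ 0.15 -0.12  0.25] rv [ 0.017  0.    -0.015] q [27. 34. 31. 97.  6. 25.]
time: 39.25
ee_pos: [0.5792, 0.3307, 0.0903]
tcp_rot: [178.9, 21.8, 179.8]
wrist_force: [11.9, 5.7, -19.2]
opening: 0.021
t 39.25 [0.5792 0.3307 0.0903] tilt -0.381 polar -0.17 rho 0.0287 F [ 11.9   5.7 -19.2] open 0.021 d [ 0.6  -0.06 -0.19] rv [ 0.017  0.    -0.029] q [ 35.   2. -12.  57. -11.  33.]
```

```bash
python3 -m pendant '[[[0.5,0,-0.1,0,-0.06,0,10],[0.42,0,-0.05,0,-0.12,0,10],[0.42,0,-0.05,0,-0.12,0,10],[0.42,0,-0.05,0,-0.12,0,10],[0.3,0,0,0,0,0,10]]]'; python3 wh.py .03
```

```text
time: 39.67
ee_pos: [0.5582, 0.33, 0.0765]
tcp_rot: [178.0, 47.3, 178.9]
wrist_force: [52.3, 7.9, -29.7]
opening: 0.0211
t 39.67 [0.5582 0.33   0.0765] tilt -0.827 polar -1.058 rho 0.0296 F [ 52.3   7.9 -29.7] open 0.0211 d [-0.68  0.01 -0.12] rv [ 0.02   0.    -0.039] q [ 43. -14. -39.  26. -29.  33.]
```

```bash
python3 -m pendant '[[[-0.4,0,0,0,0,0,45],[0,0,0,0,0,0,45],[0,0,-1.5,0,0,0,45],[0,0,-2.5,0,0,0,45],[0,0,-2.5,0,0,0,45]]]'; python3 wh.py .1 0
cat > dig.py <<'E'
from h import *
im=bot.camera('top');d=[x for x in bot.mark_of('top','window')];print(d[:2])
g=cv2.cvtColor(im,cv2.COLOR_RGB2GRAY)
c=cv2.resize(g[189:215,122:152],None,fx=2,fy=1.4,interpolation=cv2.INTER_CUBIC)
for r in c: print(''.join(' .:-=+*#%@'[::-1][min(9,int(v)*10//256)] for v in r))
E
python3 dig.py
```

```text
time: 40.08
ee_pos: [0.5097, 0.3269, 0.1201]
tcp_rot: [178.3, 47.1, 179.1]
wrist_force: [0.2, -0.2, -0.3]
opening: 0.0384
t 40.08 [0.5097 0.3269 0.1201] tilt -0.822 polar -0.907 rho 0.0943 F [ 0.2 -0.2 -0.3] open 0.0384 d [-8.12  0.34  2.6 ] rv [ 0.011  0.822 -0.027] q [ 47. -21. -39.  35. -31.  36.]
[{'uv': [135.4, 200.7], 'confidence': 0.89}]
++++==-------:::-----------------------------------=+*****++
++++==---------------------------------------------=+*****++
++++==---------------------------------------------=+*****++
++++==---------------------------------------------=+*****++
++++==---------------------------------------------=+******+
++++==---------------------------------------------=+******+
++++==------------------===---:::::::::::::--------=+**#***+
++++==-----------------====--::::........::::------=+******+
++++==-----------------==+==-::::.........:::------=+**#***+
++++==-----------------=+++==---::::..   ..::------=+**#***+
+++===-------------::--==+++==-----::.   ..::------=+**#***+
+++===-------------:::-==+++=-------:.   ..::-----==+******+
++++==-------------::
[... 742 characters left out ...]
--------------------=++*****+
+++===---------------------------------------------=+******+
+++===---------------------------------------------=++*****+
+++===---------------------------------------------=++*****+
+++===---------------------------------------------=++*****+
+++===---------------------------------------------=++*****+
+++===---------------------------------------------=++*****+
+++===---------------------------------------------=++*****+
++++==---------------------------------------------=++*****+
++++==---------------------------------------------=++*****+
++++==---------------------------------------------=+******+
++++===---------:----------------------------------=++*****+
```

```bash
python3 -m pendant '[[[-1.1,0,-0.1,0,0.12,0,48],[-1.1,0,0,0,0.12,0,48],[-1.1,0,0,0,0.12,0,48],[-1.1,0,0,0,0.12,0,48],[-1.1,0,0,0,0.12,0,48]]]'; python3 -m pendant '[[[-1.1,0,0,0,0.12,0,48],[-1.1,0,0,0,0.12,0,48],[-1.1,0,0,0,0.12,0,48],[0,0,0,0,0,0,48]]]'; python3 wh.py .1 0.2
cat > dw.py <<'E'
from h import *
import sys
W=np.array([.581,.416,.113])
def rect(ox=0,oy=0,ya=1.5,n=46,half=.023,show=True,cam='wrist'):
    o=bot.get_obs();im=bot.camera(cam)
    cv2.imwrite('pics/d_%d.png'%(o['time']*100),im[:,:,::-1])
    c,s=np.cos(np.radians(ya)),np.sin(np.radians(ya))
    ax=np.array([c,s,0]);ay=np.array([-s,c,0]);P=[W+np.array([ox,oy,0])+a*half*ax+b*half*ay for a,b in((1,1),(1,-1),(-1,-1),(-1,1))]
    uv=np.float32([proj(cam,p,o) for p in P]);H=cv2.getPerspectiveTransform(uv,np.float32([[0,0],[n,0],[n,n],[0,n]]))
    g=cv2.cvtColor(cv2.warpPerspective(im,H,(n,n),flags=cv2.INTER_LINEAR),cv2.COLOR_RGB2GRAY)
    print(uv.round(0).tolist())
    for x in bot.mark_of(cam,'window'): print(round(x['confidence'],2),onplane(cam,x['uv'],.113,o).round(4))
    for r in g[::2]: print(''.join('@#*+=-. '[min(7,int(v)//32)] for v in r))
rect()
E
python3 dw.py
```

```text
time: 40.6
ee_pos: [0.545, 0.3243, 0.1432]
tcp_rot: [178.8, 11.9, -179.5]
wrist_force: [0.7, 1.3, 0.8]
opening: 0.0413
time: 40.93
ee_pos: [0.5813, 0.3243, 0.1426]
tcp_rot: [178.7, -6.5, -179.4]
wrist_force: [0.4, 0.5, -3.0]
opening: 0.0408
t 40.93 [0.5813 0.3243 0.1426] tilt 0.113 polar -0.033 rho 0.0807 F [ 0.4  0.5 -3. ] open 0.0408 d [-2.05  0.59 -1.97] rv [ 0.02   0.087 -0.015] q [27. 26. 26. 95.  4. 27.]
[[453.0, 281.0], [382.0, 283.0], [386.0, 212.0], [459.0, 211.0]]
0.86 [0.5824 0.4164 0.113 ]
..............................................
..............................................
..............................................
.......-----------.---.............-..........
......-+*+==========+***************=====.....
......-+*=.........-#@@#-..              .....
......-+*-.........=@@@=                 .....
......-+*-.........*@@@@@@@@######=      .....
......-+*-.........#@@@@@@@@@@@@@@+      .....
......-+*-........-@@@=       .#@@+      .....
=-===--+*-........-#@@+        #@@=      -----
####**-**-........-#@@+..  .  .@@@-      =****
......-+*-........-@@@@@@@@@@@@@@#-      .....
......-+*-.........----=====.-----       .....
......-**-........                       .....
......-**-........                       .....
......-+*-.........+@@@@@@@@@@@@@@+      .....
......-+*-.........-#*#********#@@#      .....
......-++-...........          .**#-     .....
..............................................
..............................................
..............................................
..............................................
```

The wrist view resolves the drum: "6" sits about 6 mm beyond the index with "7" below it, so the value is about 6.24. About 2.03 rad remain, to be done in two strokes.

```bash
python3 -m pendant '[[[-1.2,0.5,0,0.02,0.1,-0.015,48],[-1,0,0.8,0,0,0,48],[0,0,1.5,0,0,0,48],[0,0,0,0,0,0,48]]]'; python3 wh.py .03
```

```text
time: 41.37
ee_pos: [0.5896, 0.3276, 0.1176]
tcp_rot: [179.6, -10.3, -178.6]
wrist_force: [-0.6, -0.5, -1.0]
opening: 0.0408
t 41.37 [0.5896 0.3276 0.1176] tilt 0.181 polar 0.101 rho 0.0559 F [-0.6 -0.5 -1. ] open 0.0408 d [-0.45  0.22  2.57] rv [ 0.003  0.    -0.001] q [27. 32. 31. 98.  5. 25.]
```

```bash
python3 -m pendant '[[[-0.4,0.2,1,0,0.02,0,48],[0,0,1.2,0,0,0,48],[0,0,0.5,0,0,0,48],[0,0,0,0,0,0,48]]]'; python3 wh.py .03
```

```text
time: 41.7
ee_pos: [0.5867, 0.3307, 0.0992]
tcp_rot: [179.2, -10.6, -178.4]
wrist_force: [-0.7, 0.4, 0.2]
opening: 0.0409
t 41.7 [0.5867 0.3307 0.0992] tilt 0.186 polar 0.073 rho 0.0373 F [-0.7  0.4  0.2] open 0.0409 d [-0.42 -0.08  0.71] rv [0.008 0.    0.002] q [27. 32. 28. 96.  5. 25.]
```

```bash
python3 -m pendant '[[[-0.4,0,0.8,0,0,0,48],[0,0,0,0,0,0,10],[0,0,0,0,0,0,10],[0,0,0,0,0,0,10],[0,0,0,0,0,0,10]]]' 40; python3 wh.py .03
python3 -m pendant '[[[0.38,0,0,0,-0.12,0,10],[0.38,0,0,0,-0.12,0,10],[0.38,0,0,0,-0.12,0,10],[0.38,0,0,0,-0.12,0,10],[0.38,0,0,0,-0.12,0,10]]]'; python3 wh.py .03
```

```text
time: 42.12
ee_pos: [0.5893, 0.3309, 0.0963]
tcp_rot: [179.1, -10.1, -178.3]
wrist_force: [-0.2, 1.6, -4.6]
opening: 0.0209
t 42.12 [0.5893 0.3309 0.0963] tilt 0.177 polar 0.152 rho 0.0347 F [-0.2  1.6 -4.6] open 0.0209 d [-0.08 -0.1   0.47] rv [0.011 0.    0.003] q [27. 32. 28. 95.  5. 25.]
time: 42.53
ee_pos: [0.575, 0.3305, 0.0915]
tcp_rot: [179.1, 23.9, -179.1]
wrist_force: [13.7, 7.1, -21.4]
opening: 0.0209
t 42.53 [0.575  0.3305 0.0915] tilt -0.417 polar -0.295 rho 0.0309 F [ 13.7   7.1 -21.4] open 0.0209 d [ 0.38 -0.04  0.06] rv [ 0.022  0.    -0.012] q [ 35.  -0. -14.  55. -12.  32.]
```

```bash
python3 -m pendant '[[[0.45,0,-0.1,0,-0.12,0,10],[0.4,0,-0.1,0,-0.12,0,10],[0.38,0,-0.1,0,-0.12,0,10],[0.2,0,0,0,-0.06,0,10]]]'; python3 wh.py .03
python3 -m pendant '[[[0,0,0,0,0,0,45],[0,0,0,0,0,0,45],[0,0,-1.5,0,0,0,45],[0,0,-2.5,0,0,0,45],[0,0,-2.5,0,0,0,45]]]'; python3 wh.py .1 0.2
```

```text
time: 42.87
ee_pos: [0.5597, 0.33, 0.0828]
tcp_rot: [178.3, 49.2, 180.0]
wrist_force: [32.8, 10.9, -22.9]
opening: 0.0209
t 42.87 [0.5597 0.33   0.0828] tilt -0.858 polar -0.863 rho 0.0319 F [ 32.8  10.9 -22.9] open 0.0209 d [-0.02 -0.01  0.19] rv [ 0.03   0.    -0.026] q [ 43. -15. -40.  24. -30.  31.]
time: 43.28
ee_pos: [0.5066, 0.3257, 0.1199]
tcp_rot: [178.8, 48.9, -179.6]
wrist_force: [0.5, 1.6, 0.3]
opening: 0.0383
t 43.28 [0.5066 0.3257 0.1199] tilt -0.853 polar -0.929 rho 0.0967 F [0.5 1.6 0.3] open 0.0383 d [-9.42  0.26  4.7 ] rv [ 0.008  1.053 -0.005] q [ 47. -23. -41.  33. -32.  35.]
```

```bash
python3 -m pendant '[[[-1.1,0,-0.1,0,0.12,0,48],[-1.1,0,0,0,0.12,0,48],[-1.1,0,0,0,0.12,0,48],[-1.1,0,0,0,0.12,0,48],[-1.1,0,0,0,0.12,0,48]]]' >/dev/null; python3 -m pendant '[[[-1.1,0,0,0,0.12,0,48],[-1.1,0,0,0,0.12,0,48],[-1.1,0,0,0,0.12,0,48],[-1.5,0.3,0,0,0.03,0,48],[-0.5,0.2,0,0,0,0,48]]]'; python3 wh.py .03; python3 dw.py
```

```text
time: 44.12
ee_pos: [0.5953, 0.3298, 0.1648]
tcp_rot: [178.6, -6.1, -178.6]
wrist_force: [-0.0, -0.3, -0.3]
opening: 0.0407
t 44.12 [0.5953 0.3298 0.1648] tilt 0.108 polar 0.109 rho 0.1035 F [-0.  -0.3 -0.3] open 0.0407 d [ 0.02 -0.14  7.34] rv [ 0.022  0.001 -0.002] q [27. 29. 32. 98.  4. 26.]
[[428.0, 251.0], [364.0, 252.0], [367.0, 187.0], [434.0, 187.0]]
0.94 [0.5825 0.4182 0.113 ]
..............................................
..............................................
..............................................
.............................------...........
......-++-----------==+++++++++*##*---.. .....
......-++.............         +@@*.     .....
......-++............          @@@=      .....
.......*+..........           -#@#-      .....
......-++.........                       .....
......-++.........                       .....
==-----++.........                       .----
**###*-*+.   .   .=##############=       -****
......-++.       .+@@@@@@########=       .....
......-++.       .=@@*                   .....
......-++.       .=@@#.                  .....
......-*+        .=@@#-                  .....
......-*+.       .=@@@@@@@@@@@@@##.      .....
......-++.        .++++++++++=+@@@=      .....
......-==...........           **#+      .....
..............................................
..............................................
..............................................
..............................................
```

Between "4" and "5", value about 4.57, so about −0.98 rad remains. One more stroke.

```bash
python3 -m pendant '[[[-0.5,0,1,0.02,0.06,0,48],[-0.3,0,2,0,0,0,48],[-0.1,0,2,0,0,0,48],[0,0,1,0,0,0,48],[0,0,0,0,0,0,48]]]'; python3 wh.py .03
```

```text
time: 44.63
ee_pos: [0.5934, 0.3308, 0.1017]
tcp_rot: [179.8, -9.7, -178.6]
wrist_force: [0.1, 0.0, -0.7]
opening: 0.0413
t 44.63 [0.5934 0.3308 0.1017] tilt 0.17 polar 0.233 rho 0.0408 F [ 0.1  0.  -0.7] open 0.0413 d [ 0.26 -0.07  1.07] rv [-0.001 -0.    -0.002] q [27. 32. 29. 96.  4. 26.]
```

```bash
python3 -m pendant '[[[0,0,0.9,0,0,0,48],[0,0,0,0,0,0,10],[0,0,0,0,0,0,10],[0,0,0,0,0,0,10],[0,0,0,0,0,0,10]]]' 40; python3 wh.py .03
python3 -m pendant '[[[0.38,0,0,0,-0.12,0,10],[0.38,0,0,0,-0.12,0,10],[0.38,0,0,0,-0.12,0,10],[0.38,0,0,0,-0.12,0,10],[0.38,0,0,0,-0.12,0,10]]]'; python3 wh.py .03
```

```text
time: 45.05
ee_pos: [0.5905, 0.3308, 0.0977]
tcp_rot: [179.8, -9.5, -178.5]
wrist_force: [2.1, 2.0, -12.7]
opening: 0.021
t 45.05 [0.5905 0.3308 0.0977] tilt 0.166 polar 0.18 rho 0.0362 F [  2.1   2.  -12.7] open 0.021 d [ 0.05 -0.08  0.62] rv [-0.    -0.    -0.001] q [27. 31. 28. 95.  4. 26.]
time: 45.47
ee_pos: [0.5754, 0.3304, 0.0936]
tcp_rot: [179.8, 24.5, -178.9]
wrist_force: [17.0, 7.4, -28.1]
opening: 0.021
t 45.47 [0.5754 0.3304 0.0936] tilt -0.427 polar -0.267 rho 0.0328 F [ 17.    7.4 -28.1] open 0.021 d [ 0.53 -0.03  0.24] rv [ 0.012  0.    -0.009] q [ 36.  -0. -14.  55. -13.  32.]
```

```bash
python3 -m pendant '[[[0.45,0,-0.1,0,-0.12,0,10],[0.4,0,-0.1,0,-0.12,0,10],[0.38,0,-0.1,0,-0.12,0,10],[0.2,0,0,0,0,0,10]]]'; python3 wh.py .03
python3 -m pendant '[[[0,0,0,0,0,0,45],[0,0,0,0,0,0,45],[0,0,-1.5,0,0,0,45],[0,0,-2.5,0,0,0,45],[0,0,-2.5,0,0,0,45]]]' >/dev/null
python3 -m pendant '[[[-1.1,0,-0.1,0,0.12,0,48],[-1.1,0,0,0,0.12,0,48],[-1.1,0,0,0,0.12,0,48],[-1.1,0,0,0,0.12,0,48],[-1.1,0,0,0,0.12,0,48]]]' >/dev/null; python3 -m pendant '[[[-1.1,0,0,0,0.12,0,48],[-1.1,0,0,0,0.12,0,48],[-1.1,0,0,0,0.12,0,48],[-1.5,0.3,0,0,0.03,0,48],[-0.5,0.2,0,0,0,0,48]]]'; python3 wh.py .03; python3 dw.py
```

```text
time: 45.8
ee_pos: [0.5562, 0.33, 0.0801]
tcp_rot: [179.1, 46.1, -179.1]
wrist_force: [45.4, 12.0, -33.9]
opening: 0.0209
t 45.8 [0.5562 0.33   0.0801] tilt -0.804 polar -0.995 rho 0.0332 F [ 45.4  12.  -33.9] open 0.0209 d [-0.63 -0.01  0.26] rv [ 0.027  0.    -0.015] q [ 43. -14. -38.  28. -28.  31.]
time: 47.05
ee_pos: [0.5957, 0.332, 0.1781]
tcp_rot: [178.6, -7.5, -178.1]
wrist_force: [-0.5, 1.0, -1.6]
opening: 0.0412
t 47.05 [0.5957 0.332  0.1781] tilt 0.132 polar 0.1 rho 0.1167 F [-0.5  1.  -1.6] open 0.0412 d [-0.35 -0.39  8.66] rv [0.021 0.001 0.006] q [ 27.  31.  36. 101.   5.  25.]
[[416.0, 248.0], [356.0, 248.0], [358.0, 187.0], [421.0, 187.0]]
0.82 [0.5836 0.4173 0.113 ]
..............................................
..............................................
..............................................
..............................................
......-+=..........=##############=...   .....
......-+=............                    .....
.......+=...........                     .....
.......*=.........=#@@@@@@@@@@@@#+       .....
......-+=..     . =############@@*       .....
......-+=.                    =@@+       .....
=====--+=                     *@@=       .----
+**++=-+=.             .      #@@=       -****
.......*=.       .+@@@@@@@@@@@@@@=       .....
......-+=.        .----------=*@@+       .....
......-+=                     =@@+       .....
......-+=                     -@@*       .....
......-+=         ............=@@*.      .....
......-*=.        .@@@@@@@@@@@@@@#.      .....
......-+-.        ......    .            .....
..............................................
..............................................
..............................................
..............................................
```

"3" is now in the window, with its middle bar about 3 mm robotward of the index, partly parallax; that is at most 0.08 rad. I retreat clear and make the final checks.

```bash
python3 -m pendant '[[[0,0,-3,0,-0.1,0,48],[1,-1,-3,0,0,0,48],[3,-3,-1,0,0,0,48],[3,-3,0,0,0,0,48],[3,-3,0,0,0,0,48]]]'; python3 -m pendant '[[[0,-3,0,0,0,0,48],[0,-3,0,0,0,0,48],[0,0,0,0,0,0,48]]]'
python3 - <<'E'
from h import *
o=bot.get_obs();w=bot.camera('wrist')[:,:,::-1];t=bot.camera('top')[:,:,::-1];s=bot.camera('scene')[:,:,::-1]
for c in('scene','top'):
    print(c,[(round(d['confidence'],2),d['uv']) for d in bot.mark_of(c,'lid_handle')])
for n,z in(('eyebolt_mid',.011),('shackle_mid',.012),('tape_mid',.024)):
    print(n,[(round(d['confidence'],2),onplane('top',d['uv'],z).round(3)) for d in bot.mark_of('top',n)][:1])
uv=proj('wrist',[.582,.416,.113],o).astype(int);print(uv,o['ee_pos'])
u,v=np.clip(uv,[30,30],[529,389])
A=cv2.resize(w[v-30:v+30,u-30:u+30],(300,300),interpolation=cv2.INTER_CUBIC)
B=cv2.resize(t[185:217,119:151],(300,300),interpolation=cv2.INTER_CUBIC)
D=cv2.resize(t,(400,300));E=cv2.resize(s,(400,300))
top=np.hstack([A,B,np.zeros((300,200,3),np.uint8)]);cv2.imwrite('pics/final.png',np.vstack([top,np.hstack([D,E])]))
E
```

```text
time: 47.57
ee_pos: [0.5054, 0.2315, 0.243]
tcp_rot: [178.8, -1.8, -178.1]
wrist_force: [-0.5, -1.3, 1.0]
opening: 0.0409
time: 47.82
ee_pos: [0.499, 0.1658, 0.2489]
tcp_rot: [178.7, -1.2, -178.0]
wrist_force: [-0.9, -0.0, -1.0]
opening: 0.0404
scene [(0.91, [125.7, 222.9])]
top [(0.81, [376.4, 251.7]), (0.29, [377.5, 184.1])]
eyebolt_mid [(0.66, array([0.466, 0.049, 0.011]))]
shackle_mid [(0.64, array([0.79 , 0.074, 0.012]))]
tape_mid [(0.98, array([0.772, 0.222, 0.024]))]
[505 285] [0.49896042 0.16583948 0.2488876 ]
```

View pics/final.png

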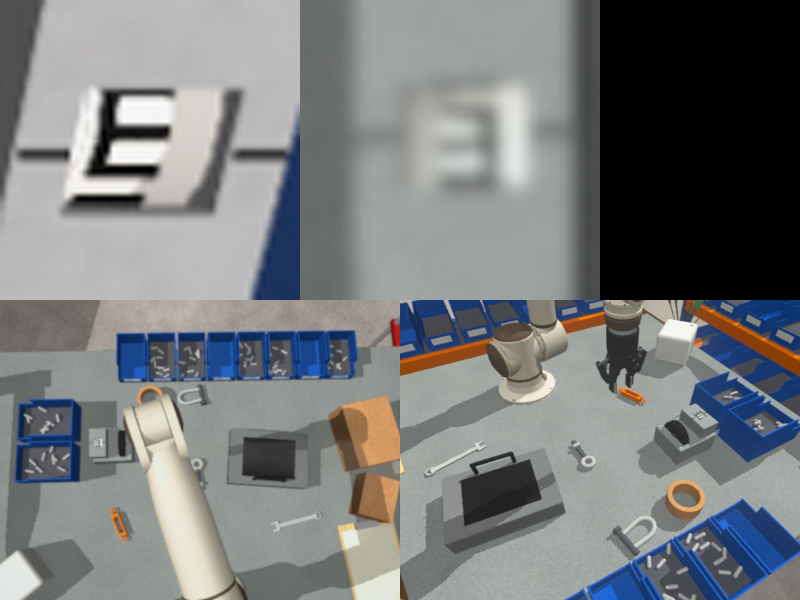

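The final picture shows "3" in the window, its middle bar within about 0.1 rad of the index. The case is shut and no steel turnbuckle is left on the bench. The eye bolt, shackle and tape are within about 1 cm of where they were first measured.

```bash
python3 -c "
from workcell import bot
print(bot.job_done())"
```

```text
the job is handed in; nothing more can be done
None
```

I packed all three steel turnbuckles in the kit case, shut the lid and rolled the counter to 3. The job was handed in at about 48 s on the robot's clock; no verdict was reported.

- **Lid:** I opened it by the handle bar to about 1.4 rad and lowered it by the same bar at low speed. It came to rest on its stop, with the force rising and no further travel. After release, the handle height matched 0 rad in both cameras, though the top view's sideways position was about 4 px off.
- **Turnbuckles:** They lay flat side by side in the case before the lid was lowered. None was left on the bench in the last picture; the orange look-alike was not touched.
- **Counter:** It went from 8 to 3 in three gripped strokes. The "3" sits slightly towards the robot from the index marks. I put the error at 0.04–0.12 rad depending on the camera and parallax, within the 0.2 rad allowed, and I did not correct it further.
- **Eye bolt, shackle and tape:** All three measured within about 1 cm of where they started, which is about the detector's scatter.
- **Problems on the way:** I hit joint 6's limit once, so I turned the gripper half a turn. The wrist force reached about 56 N at the end of two wheel strokes, under the 120 N limit.

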